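# Clip the sample canisters and start the shaker

### The arm

A 7-joint arm with a two-finger parallel gripper is mounted at the origin on the work surface. World frame = base frame: x ahead of the robot, y to its left, z up, the work surface at z = 0. Lengths are in m, angles in degrees, forces in N, time in s.
With the tool pointing down it reaches from about 0.425 to 0.875 m from the base axis. Payload 4.7 kg.
Tool frame: the origin (TCP) lies at the very end of the fingers, on their centre line; the grasp point (between the pads) lies env.grip_point_offset behind it (env.grip_point_offset is the distance from the TCP to the grasp point, in m); z points along the fingers, y is the direction in which the jaws open and shut (so a half turn about z gives the same grasp; the last joint's range is limited). The gripper opens to 87 mm and grips with 3 to 60 N. Pads are 19 mm wide; open, the fingers measure 117 mm over their backs; the gripper's body (75 mm by 190 mm) begins 51 mm behind the grasp point.
Start: joints at [0.808, 18.392, -4.016, 83.108, 1.295, 78.541, -3.26], TCP at [0.65, -0, 0.223] pointing down, gripper open.
Joint ranges: [-163.93, 163.93], [-17.29, 119.83], [-79.2, 71.16], [3.27, 140.29], [-89.18, 269.18], [5.43, 117.66], [-154.24, 154.24]. Speed limits (degrees/s): [147.25, 147.25, 180, 180, 180, 180, 180].

### API

Orientations are given as [roll, pitch, yaw] about the fixed x, y, z axes, in that order (R = Rz(yaw) Ry(pitch) Rx(roll)).
In Python, from cell import env gives the robot as it stands.
- The arm moves only by the tool send_rows, never from a script. Its argument "plan" is a list of rows, each a list of 7 numbers: the finger opening in mm, from 0 to 87, then the shift along the tool's x, y, z in mm, then the turn, a rotation vector about the tool's x, y, z in rad. A call has 1 to 12 rows; each row shifts and turns the commanded pose from where the row before left it, along the tool's axes as they then stand; what a row does not reach is not made up. A row lasts 1/10 s, in which the tool goes at most 50 mm and 8.59 degrees, less where a joint would pass 70% of its speed; a pose out of reach is approached as far as the arm can. A call is refused whole if a number of a shift passes 50 or a number of a turn 0.15, either way. A call with a gripper value outside its range is refused whole. The fingers move at their own pace and stop on an object; "grip_force" is the grip in N (left out, the last holds). Time passes only in rows, so rows that do not move let the fingers close. It gives the time, the measured TCP pose, the force and the opening at its end, in the units of the state.
- env.get_obs(): the state, without advancing time (a new reading comes with each control period).
- env.read_camera(name): name is "scene" or "side" or "wrist"; returns the picture (400x640x3 uint8, red, green, blue); there is no depth.
- env.get_calibration(name): a dict with "fx", "fy", "cx", "cy" (pixels), "extrinsics" (4x4, takes a point from camera to world coordinates). Camera axes: x right, y down, z forward; pixel columns grow to the right and rows downward; lengths in m; the calibration is good to about 2 mm. A picture is of the moment at which its call begins: read the wrist's pose just before it. get_calibration takes no time and is no camera call; for the wrist camera it gives the pose at the moment of the call.
- env.sign_off(): hands the job in, once; it reports no verdict.
Trained networks look in the newest picture that a camera, given by its name, has taken for a name from the list of things; names that differ only in an ending like _2 or _b are one class to them, and where a whole thing is asked for, a point or a joint stands for the part that bears it (a point fixed in the world has none). Each returns a list of dicts, best first, with "confidence" (0 to 1); they miss things now and then, are a little off and sometimes report something else, mostly with a low value. They report only what shows in the picture. A call takes as long as a camera call. They do not tell look-alikes from the thing itself.
- env.regions_of(camera, query): "region" (400x640 bool, what is visible of it) and "rect" ([left, top, right, bottom] in pixels, round what is visible of it).
The state is a dict: "time_s": time; "qpos": joint angles; "joint_velocities": joint speeds; "effort": joint torques, N m; "tool_pos": TCP position; "tool_rot": TCP orientation; "force": force on the tool from outside, world axes, zero at the start; "wrist_torque": the same for the moment, N m; "grip_width": finger opening in m.
Only numpy, scipy, OpenCV 4.12 (cv2) and the standard library are available. Lean on these libraries where they do the work, as an engineer would, in place of code of your own. Each camera call takes 0.05 s, during which the arm holds its last target. There are 200 camera calls.

### The job

Make the canisters on the shaker bed ready and start the shaker: roll each canister in its lane until its locking stud points straight up, and push a spring clip sideways over the neck of the stud, under the orange head, until it snaps fully home and lies on the canister. Only when every canister is clipped, throw the red lever all the way to on. A clip left over goes into the red tray; leave the glassware and the tip box alone.

Things in the scene. Friction and masses are not known exactly. Their poses are not given: they have to be found in the camera images.
- bed: low grey shaker bed, fixed, 250 x 384 mm, its floor 20 mm above the bench. Origin: centre of its underside; x along its three lanes, y across. Blue dividers 9 mm thick, 50 mm high above the floor, part the lanes, each 116 mm wide with centres at y = -125, 0, 125 mm; lips 8 mm thick and 10 mm high close the lane ends.
- can_a: twelve-sided aluminium canister with blue bands, 60 mm across flats, 110 mm long, about 0.75 kg, lying across a lane; may be absent. Origin: its centre; y: its long axis; x: where its stud points. It starts with the stud 60 to 90 degrees from upright, to either end of the lane, and rests on any flat; rolling it over one flat (30 degrees) shifts it 16 mm along the lane.
- can_a_neck (a point): point on the axis of the stud's neck of can_a, 35 mm from its centre, 5 mm above its surface: where a clip's seat belongs. The stud stands at mid-length; its steel neck is 14 mm thick and runs from 30 to 54 mm from the canister's axis; its orange head, 26 mm across, from 54 to 68 mm. The head can be pinched along the canister's y and swung, or pushed over, to roll it
- can_b: twelve-sided aluminium canister with blue bands, 60 mm across flats, 110 mm long, about 0.75 kg, lying across a lane; may be absent. Origin: its centre; y: its long axis; x: where its stud points. It starts with the stud 60 to 90 degrees from upright, to either end of the lane, and rests on any flat; rolling it over one flat (30 degrees) shifts it 16 mm along the lane.
- can_b_neck (a point): point on the axis of the stud's neck of can_b, 35 mm from its centre, 5 mm above its surface: where a clip's seat belongs. The stud stands at mid-length; its steel neck is 14 mm thick and runs from 30 to 54 mm from the canister's axis; its orange head, 26 mm across, from 54 to 68 mm. The head can be pinched along the canister's y and swung, or pushed over, to roll it
- can_c: twelve-sided aluminium canister with blue bands, 60 mm across flats, 110 mm long, about 0.75 kg, lying across a lane; may be absent. Origin: its centre; y: its long axis; x: where its stud points. It starts with the stud 60 to 90 degrees from upright, to either end of the lane, and rests on any flat; rolling it over one flat (30 degrees) shifts it 16 mm along the lane.
- can_c_neck (a point): point on the axis of the stud's neck of can_c, 35 mm from its centre, 5 mm above its surface: where a clip's seat belongs. The stud stands at mid-length; its steel neck is 14 mm thick and runs from 30 to 54 mm from the canister's axis; its orange head, 26 mm across, from 54 to 68 mm. The head can be pinched along the canister's y and swung, or pushed over, to roll it
- clip_a: hairpin spring clip, 78 mm long, 28 mm wide, 64 g, lying flat: two steel legs 10 mm high that point to its +x, round yellow jaws at their ends, and an upright yellow tab 26 (x) x 12 (y) mm, 10 to 49 mm above the underside, to hold it by. Origin: underside, below the middle of the tab; z up.
- clip_a_seat (a point): middle of the seat of clip_a between its legs: 33 mm ahead of its origin along x, 5 mm above its underside; the neck snaps in there. Jaws 8 mm apart at rest, centres 42 mm and ends 49 mm ahead of the origin; they spring apart when pushed over a neck with 5 to 15 N. Fits anywhere along the neck and drops onto the canister when released
- clip_b: hairpin spring clip, 78 mm long, 28 mm wide, 64 g, lying flat: two steel legs 10 mm high that point to its +x, round yellow jaws at their ends, and an upright yellow tab 26 (x) x 12 (y) mm, 10 to 49 mm above the underside, to hold it by. Origin: underside, below the middle of the tab; z up.
- clip_b_seat (a point): middle of the seat of clip_b between its legs: 33 mm ahead of its origin along x, 5 mm above its underside; the neck snaps in there. Jaws 8 mm apart at rest, centres 42 mm and ends 49 mm ahead of the origin; they spring apart when pushed over a neck with 5 to 15 N. Fits anywhere along the neck and drops onto the canister when released
- clip_c: hairpin spring clip, 78 mm long, 28 mm wide, 64 g, lying flat: two steel legs 10 mm high that point to its +x, round yellow jaws at their ends, and an upright yellow tab 26 (x) x 12 (y) mm, 10 to 49 mm above the underside, to hold it by. Origin: underside, below the middle of the tab; z up.
- clip_c_seat (a point): middle of the seat of clip_c between its legs: 33 mm ahead of its origin along x, 5 mm above its underside; the neck snaps in there. Jaws 8 mm apart at rest, centres 42 mm and ends 49 mm ahead of the origin; they spring apart when pushed over a neck with 5 to 15 N. Fits anywhere along the neck and drops onto the canister when released
- tray: red open tray, 200 (x) x 130 (y) x 45 mm high, walls and floor 5 mm thick, fixed. Origin: centre of its underside; a clip left over belongs in it
- switch_base: white control box, 70 x 50 x 25 mm, fixed. Origin: centre of its underside; its x is the way in which the lever is thrown on; the lever's pivot lies 22 mm above the origin
- switch (a joint): red ball lever, 80 mm from pivot to ball centre: 0 = off (leaning 0.5 rad to the box's -x), 1.0 rad = on (leaning to +x); light, stays where it is left
- switch_tip (a point): centre of the lever's red ball, 26 mm in diameter
- flask_lime: lime round flask, 80 mm wide, 110 mm high, a bystander: leave it alone. Origin: centre of its underside
- flask_amber: amber round flask, 80 mm wide, 110 mm high, a bystander: leave it alone. Origin: centre of its underside
- reagent: glass bottle with yellow cap, 66 mm wide, 150 mm high, a bystander: leave it alone. Origin: centre of its underside
- beaker: glass beaker, 72 mm wide, 85 mm high, a bystander: leave it alone. Origin: centre of its underside
- tipbox: blue tip box, 120 x 80 x 50 mm, a bystander: leave it alone. Origin: centre of its underside
Not all that is in view belongs to the job. What is shaped like the can_c but pink is not meant.

How it is judged (in metres and radians):
On the way, in this order (a step that is already met when the one before it is completed fails the run):
1. every canister present lies in the bed with its stud up and a clip snapped onto the neck, the lever still off (angle between each of can_a, can_b, can_c's own x axis and vertical below 0.2 rad and z of can_a in the frame of bed between 0.045 and 0.057 m and (distance between can_a_neck and clip_a_seat below 0.008 m or distance between can_a_neck and clip_b_seat below 0.008 m or distance between can_a_neck and clip_c_seat below 0.008 m) and z of can_b in the frame of bed between 0.045 and 0.057 m and (distance between can_b_neck and clip_a_seat below 0.008 m or distance between can_b_neck and clip_b_seat below 0.008 m or distance between can_b_neck and clip_c_seat below 0.008 m) and z of can_c in the frame of bed between 0.045 and 0.057 m and (distance between can_c_neck and clip_a_seat below 0.008 m or distance between can_c_neck and clip_b_seat below 0.008 m or distance between can_c_neck and clip_c_seat below 0.008 m) and value of joint switch below 0.3 rad), for 0.3 s.
2. the lever is thrown to on (value of joint switch above 0.85 rad), for 0.2 s.
At the end, for the whole second after the job is handed in: every canister present rests in the shaker bed with its stud within 0.2 rad of upright and a clip's seat within 8 mm of its neck point, every other clip lies in the red tray, and the lever is at more than 0.85 rad (angle between each of can_a, can_b, can_c's own x axis and vertical below 0.2 rad and z of can_a in the frame of bed between 0.045 and 0.057 m and (distance between can_a_neck and clip_a_seat below 0.008 m or distance between can_a_neck and clip_b_seat below 0.008 m or distance between can_a_neck and clip_c_seat below 0.008 m) and z of can_b in the frame of bed between 0.045 and 0.057 m and (distance between can_b_neck and clip_a_seat below 0.008 m or distance between can_b_neck and clip_b_seat below 0.008 m or distance between can_b_neck and clip_c_seat below 0.008 m) and z of can_c in the frame of bed between 0.045 and 0.057 m and (distance between can_c_neck and clip_a_seat below 0.008 m or distance between can_c_neck and clip_b_seat below 0.008 m or distance between can_c_neck and clip_c_seat below 0.008 m) and (distance between any of can_a_neck, can_b_neck, can_c_neck and clip_a_seat below 0.008 m or (x of clip_a in the frame of tray between -0.096 and 0.096 m and y of clip_a in the frame of tray between -0.061 and 0.061 m and z of clip_a in the frame of tray below 0.04 m)) and (distance between any of can_a_neck, can_b_neck, can_c_neck and clip_b_seat below 0.008 m or (x of clip_b in the frame of tray between -0.096 and 0.096 m and y of clip_b in the frame of tray between -0.061 and 0.061 m and z of clip_b in the frame of tray below 0.04 m)) and (distance between any of can_a_neck, can_b_neck, can_c_neck and clip_c_seat below 0.008 m or (x of clip_c in the frame of tray between -0.096 and 0.096 m and y of clip_c in the frame of tray between -0.061 and 0.061 m and z of clip_c in the frame of tray below 0.04 m)) and value of joint switch above 0.85 rad and linear speed of each of can_a, can_b, can_c below 0.02 m/s); the robot touches nothing.
It fails at once if a bystander is shifted by more than 3 cm or tipped over (distance of any of flask_lime, flask_amber, reagent, beaker, tipbox from where it was at the start of the episode above 0.03 m or angle between any of flask_lime, flask_amber, reagent, beaker, tipbox's own z axis and vertical above 0.5 rad).
Of can_a, can_b, can_c only 2 to 3 are there at a start; the rules pass over those that are not, and their reading is None.
At some moment in a run one of clip_a, clip_b, clip_c may be knocked a few centimetres aside while the robot is not near it.
It also fails if it takes over 210 s, if anything falls off the work surface, if the arm or the gripper's body presses on something with over 40 N, if the wrist force passes 120 N, or if a joint passes its speed limit or range.

## Working session

There is one attempt and no reset: what is moved stays moved. The work goes in short steps, Python scripts to look and compute and a tool call to move; the robot and the scene stay as the last step left them, time stands still between calls to the robot, and variables do not carry over. Pictures are saved under pics/ and viewed, about 12 in all and at most 16, crops included, and the job is handed in when it is done.

Besides the shell and the picture viewer there is one more tool, called after "Emit:" as a command line: name --pt "numbers of a row" for each row, then --argument value for the rest. send_rows: Moves the arm, as the interface text tells. Its arguments: {"type":"object","properties":{"plan":{"type":"array"},"grip_force":{"type":"number"}},"required":["plan"]}

```bash
ls; mkdir -p pics; python3 - <<'E'
from cell import env
import cv2,numpy as np
print(env.get_obs()); print(env.grip_point_offset)
for c in ["scene","side"]:
    im=env.read_camera(c); cv2.imwrite(f"pics/{c}0.png",im[:,:,::-1])
    k=env.get_calibration(c); print(c,k)
    for q in ["can_a","clip_a","switch","tray","bed","switch_base"]:
        for r in env.regions_of(c,q): print(q,round(r["confidence"],2),r["rect"])
E
```

```text
pics
{'time_s': 0.0, 'qpos': array([ 0.80798615, 18.43826655, -4.01529841, 83.17488486,  1.29518516,
       78.54000183, -3.25920023]), 'joint_velocities': array([-0.01654853,  0.10623838, -0.051075  ,  0.00142601, -0.03782763,
       -0.02124757,  0.20138112]), 'effort': array([-2.58547143e-04, -4.91284704e+01, -4.03903294e-01, -3.12526345e+01,
       -6.40594075e-02,  4.37659642e-02,  1.61017233e-04]), 'tool_pos': array([ 6.49451100e-01, -5.58916371e-05,  2.21470615e-01]), 'tool_rot': array([-1.79892098e+02,  5.98225538e-03,  9.00023842e+01]), 'force': array([ 0.0584743 , -0.04429768, -0.12419589]), 'wrist_torque': array([ 0.05297828,  0.02461382, -0.01610189]), 'grip_width': 0.08670038427442642}
0.0187
scene {'fx': 433.06486836763895, 'fy': 433.06486836763895, 'cx': 320.327875496327, 'cy': 195.1316974343797, 'extrinsics': array([[-0.56758132,  0.60378771, -0.5597248 ,  1.18817885],
       [ 0.82316062,  0.40289774, -0.40009999,  0.46735807],
       [-0.01606359, -0.68783269, -0.7256915 ,  0.99336278],
       [ 0.        ,  0.        ,  0.        ,  1.        ]])}
can_a 0.91 [326.8
[... 827 characters left out ...]
70914134,  0.89914187],
       [ 0.        ,  0.        ,  0.        ,  1.        ]])}
can_a 0.95 [295.5, 151.6, 331.4, 181.5]
can_a 0.79 [346.4, 192.5, 384.9, 231.3]
can_a 0.77 [315.7, 176.5, 346.5, 205.7]
can_a 0.67 [223.1, 186.3, 257.4, 227.8]
can_a 0.62 [279.0, 247.1, 325.7, 288.8]
can_a 0.54 [380.1, 278.1, 407.2, 297.8]
clip_a 0.69 [228.9, 154.1, 248.6, 168.6]
clip_a 0.65 [259.1, 138.1, 275.5, 153.4]
clip_a 0.55 [376.5, 278.7, 408.7, 300.3]
switch 0.52 [412.0, 232.8, 424.0, 247.7]
switch 0.25 [348.7, 311.3, 379.6, 362.5]
tray 0.68 [198.4, 108.0, 265.5, 158.8]
bed 0.58 [261.0, 143.5, 409.9, 258.9]
switch_base 0.84 [406.1, 234.9, 441.0, 266.2]
switch_base 0.47 [286.3, 112.1, 309.9, 144.3]
```

```bash
python3 - <<'E'
import cv2
a=cv2.imread("pics/scene0.png")[130:370,190:550]; cv2.imwrite("pics/sc.png",cv2.resize(a,None,fx=2.2,fy=2.2,interpolation=cv2.INTER_CUBIC))
a=cv2.imread("pics/side0.png")[90:380,190:460]; cv2.imwrite("pics/sd.png",cv2.resize(a,None,fx=2,fy=2,interpolation=cv2.INTER_CUBIC))
E
```

```text
(no output)
```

View pics/sc.png

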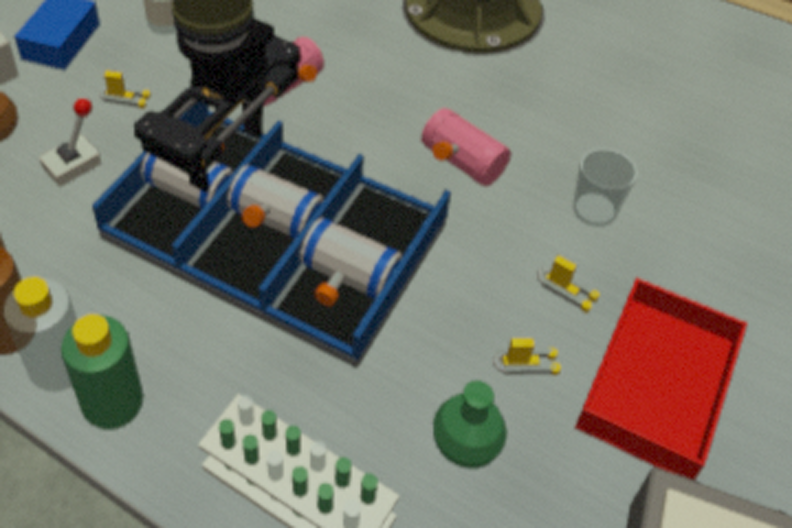

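View pics/sd.png

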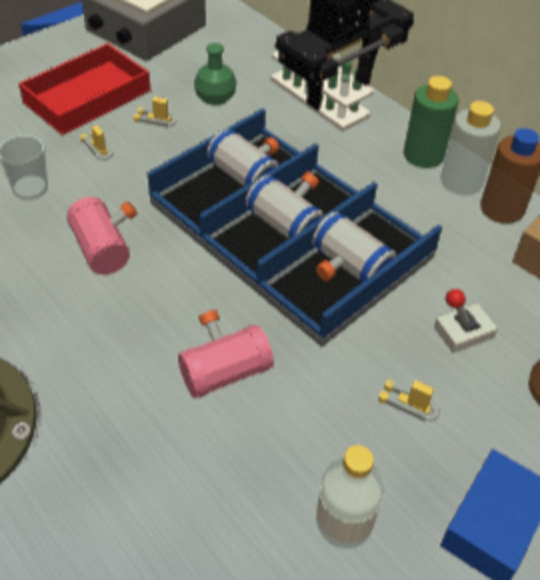

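Scene crop: three blue-banded canisters lie in the bed, with heads near crop (327,294), (253,215) and, from the side view, (326,270). The two pink canisters outside the bed are decoys. There are three clips, two near the tray and one near the lever, so none is left over. Next I'll triangulate the features.

```bash
cat > h.py <<'E'
from cell import env
import cv2,numpy as np
def cal(c):
    k=env.get_calibration(c); return np.array([[k["fx"],0,k["cx"]],[0,k["fy"],k["cy"]],[0,0,1]]),np.array(k["extrinsics"])
def ray(K,E,p):
    d=E[:3,:3]@np.linalg.inv(K)@np.array([p[0],p[1],1.]); return E[:3,3],d/np.linalg.norm(d)
def onz(ke,p,z):
    o,d=ray(*ke,p); return o+d*(z-o[2])/d[2]
def tri(rays):
    A=np.zeros((3,3));b=np.zeros(3)
    for o,d in rays:
        P=np.eye(3)-np.outer(d,d);A+=P;b+=P@o
    x=np.linalg.solve(A,b); return x,max(np.linalg.norm((np.eye(3)-np.outer(d,d))@(x-o)) for o,d in rays)
def proj(ke,X):
    K,E=ke; p=K@(E[:3,:3].T@(np.asarray(X)-E[:3,3])); return p[:2]/p[2]
COL={"orange":((5,150,120),(15,255,255)),"yellow":((21,140,110),(31,255,255)),"red":((0,170,90),(4,255,255)),"blue":((100,110,60),(125,255,255))}
def blobs(im,col,mn=8):
    h=cv2.cvtColor(im,cv2.COLOR_RGB2HSV); m=cv2.inRange(h,*map(np.array,COL[col]))
    if col=="red": m|=cv2.inRange(h,np.array((176,170,90)),np.array((180,255,255)))
    n,l,s,c=cv2.connectedComponentsWithStats(m)
    return [(c[i].round(1),s[i][4],s[i][:4]) for i in range(1,n) if s[i][4]>=mn]
E
python3 - <<'E'
from h import *
ims={c:cv2.imread(f"pics/{c}0.png")[:,:,::-1].copy() for c in("scene","side")}
for col in("orange","yellow","red"):
    B={c:blobs(ims[c],col) for c in ims}
    for c in B: print(col,c,[(list(b[0]),int(b[1])) for b in B[c]])
    for a in B["scene"]:
        for b in B["side"]:
            x,e=tri([ray(*cal("scene"),a[0]),ray(*cal("side"),b[0])])
            if e<.006 and -.01<x[2]<.2: print("  ",a[0],b[0],x.round(4),round(e,4))
sc=cal("scene")
for p in [(447,193),(357,345),(358,158),(267,290),(280,127),(180,245),(97,208)]:
    print(p,onz(sc,(p[0]/2.2+190,p[1]/2.2+130),.07).round(3))
sd=cal("side")
for p in [(439,230),(323,323),(375,185),(262,262),(317,147),(204,215),(265,112),(151,176)]:
    print('sd',p,onz(sd,(p[0]/2+190,p[1]/2+90),.07).round(3))
E
```

```text
orange scene [([np.float64(329.6), np.float64(162.3)], 47), ([np.float64(178.6), np.float64(163.8)], 20), ([np.float64(390.7), np.float64(197.5)], 59), ([np.float64(304.6), np.float64(227.4)], 68), ([np.float64(185.1), np.float64(255.7)], 99), ([np.float64(169.2), np.float64(251.2)], 8), ([np.float64(338.4), np.float64(261.8)], 40)]
orange side [([np.float64(325.9), np.float64(161.3)], 23), ([np.float64(450.3), np.float64(166.1)], 101), ([np.float64(344.8), np.float64(178.9)], 33), ([np.float64(254.0), np.float64(194.6)], 29), ([np.float64(352.9), np.float64(223.5)], 38), ([np.float64(294.1), np.float64(248.2)], 35), ([np.float64(479.2), np.float64(264.0)], 73), ([np.float64(469.1), np.float64(280.4)], 42), ([np.float64(478.8), np.float64(281.9)], 67)]
   [329.6 162.3] [294.1 248.2] [ 0.3351 -0.1044  0.0617] 0.0011
   [178.6 163.8] [479.2 264. ] [ 0.6375 -0.4536  0.1091] 0.0001
   [178.6 163.8] [478.8 281.9] [ 0.6186 -0.4797  0.0807] 0.0033
   [390.7 197.5] [254.  194.6] [0.3635 0.1307 0.0617] 0.0009
   [304.6 227.4] [344.8 178.9] [ 0.6086 -0.0021  0.0824] 0.0003
   [185.1 255.7] [45
[... 1623 characters left out ...]
at64(133.7)], 1606), ([np.float64(417.5), np.float64(238.6)], 52)]
   [227.  178.2] [417.5 238.6] [ 0.5922 -0.3005  0.094 ] 0.0006
   [491.2 302.1] [232.  133.7] [0.5002 0.4937 0.0157] 0.0002
(447, 193) [0.435 0.177 0.07 ]
(357, 345) [0.687 0.198 0.07 ]
(358, 158) [0.446 0.051 0.07 ]
(267, 290) [0.683 0.073 0.07 ]
(280, 127) [ 0.456 -0.067  0.07 ]
(180, 245) [ 0.688 -0.053  0.07 ]
(97, 208) [ 0.701 -0.177  0.07 ]
sd (439, 230) [ 0.691 -0.193  0.07 ]
sd (323, 323) [ 0.442 -0.212  0.07 ]
sd (375, 185) [ 0.687 -0.067  0.07 ]
sd (262, 262) [ 0.448 -0.081  0.07 ]
sd (317, 147) [0.678 0.055 0.07 ]
sd (204, 215) [0.441 0.043 0.07 ]
sd (265, 112) [0.671 0.177 0.07 ]
sd (151, 176) [0.428 0.162 0.07 ]
```

Emit:
send_rows --pt "87 0 0 -5 0 0 0.15" --pt "87 0 0 -5 0 0 0.15" --pt "87 0 0 -5 0 0 0.15" --pt "87 0 0 -5 0 0 0.15" --pt "87 0 0 -5 0 0 0.15" --pt "87 0 0 -5 0 0 0.15" --pt "87 0 0 -5 0 0 0.15" --pt "87 0 0 -5 0 0 0.15" --pt "87 0 0 -5 0 0 0.15" --pt "87 0 0 -5 0 0 0.15" --pt "87 -50 0 0 0 0 0" --pt "87 -50 0 0 0 0 0" --grip_force 12

```text
time_s: 1.9
tool_pos: [0.5495, -0.007, 0.2709]
tool_rot: [180.0, 0.1, 4.1]
force: [-0.1, -0.5, 0.7]
grip_width: 0.0872
```

```bash
python3 - <<'E'
from h import *
o=env.get_obs(); print(o["tool_pos"],o["tool_rot"],o["qpos"])
ke={c:cal(c) for c in("wrist","scene","side")}; print(ke["wrist"][1].round(3),ke["wrist"][0][0])
ims={c:env.read_camera(c) for c in("wrist","scene","side")}
for c in ims: cv2.imwrite(f"pics/{c}1.png",ims[c][:,:,::-1])
for col in ("orange","yellow","red"): print(col,[(list(map(float,b[0])),int(b[1])) for b in blobs(ims["wrist"],col)])
B={c:blobs(ims[c],"orange") for c in ims}
for a in B["scene"]:
  for b in B["side"]:
    x,e=tri([ray(*ke["scene"],a[0]),ray(*ke["side"],b[0])])
    if e<.006 and .03<x[2]<.12 and x[0]>.4: print(a[0],b[0],x.round(4),round(e,4),proj(ke["wrist"],x))
E
```

```text
[ 0.54950176 -0.00696495  0.27088245] [1.79969164e+02 1.47780661e-01 4.07616538e+00] [ -8.19595051   5.03748028   6.57294126  93.51711126  -0.54463431
  81.62507254 -87.49121937]
[[ 0.07  -0.964 -0.258  0.619]
 [-0.998 -0.068 -0.018 -0.002]
 [-0.     0.258 -0.966  0.434]
 [ 0.     0.     0.     1.   ]] [322.46053004   0.         316.57955911]
orange [([205.7, 93.0], 176), ([315.1, 128.3], 396), ([414.5, 209.7], 150)]
yellow [([203.4, 92.3], 24), ([33.2, 142.7], 800), ([27.4, 165.0], 62), ([31.7, 224.1], 72), ([57.0, 232.6], 93), ([563.0, 232.7], 62), ([522.7, 233.7], 10), ([120.9, 277.1], 31), ([512.0, 275.7], 26), ([123.1, 295.6], 66), ([509.9, 297.2], 49)]
red [([595.6, 166.0], 580), ([3.6, 224.3], 321)]
[178.6 164.1] [479.2 264. ] [ 0.638  -0.4534  0.1084] 0.0001 [775.16053297 131.66033455]
[178.6 164.1] [477.9 282.4] [ 0.618  -0.4795  0.0789] 0.0043 [753.26024078 151.05989199]
[287.5 194.5] [353.  223.6] [ 0.5195 -0.134   0.0566] 0.0023 [419.26015616 210.57970703]
[304.7 227.4] [344.8 179. ] [ 0.6084 -0.0022  0.0822] 0.0004 [316.36301394 128.6139487 ]
[338.4 261.8] [325.9 161.3] [0.6377 0.1233 0.0558] 0.0028 [205.61031097  92.70987389]
```

View pics/wrist1.png

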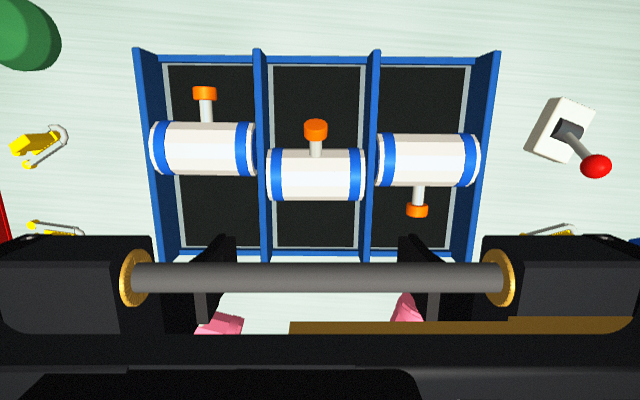

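Wrist view: the heads are at (315,128), tilted about 60°, and at (205,93) and (415,210), both about 90°. All three canisters are blue-banded. I'll start with the middle one.

Emit:
send_rows --pt "50 30 0 20 0 0 0" --pt "50 29 0 20 0 0 0" --pt "50 0 0 40 0 0 0" --pt "50 0 0 40 0 0 0" --pt "50 0 0 40 0 0 0" --pt "50 0 0 26 0 0 0" --pt "50 0 0 20 0 0 0" --pt "50 0 0 0 0 0 0" --pt "20 0 0 0 0 0 0" --pt "20 0 0 0 0 0 0" --pt "20 0 0 0 0 0 0" --pt "20 0 0 0 0 0 0" --grip_force 12

```text
time_s: 3.25
tool_pos: [0.6102, -0.0025, 0.068]
tool_rot: [-180.0, -0.2, 4.1]
force: [1.7, 2.3, 0.4]
grip_width: 0.0261
```

Emit:
send_rows --pt "20 -5.6 0 -4.5 0 0 0" --pt "20 -5.8 0 -4.2 0 0 0" --pt "20 -6.3 0 -3.9 0 0 0" --pt "20 -6.6 0 -3.6 0 0 0" --pt "20 -6.9 0 -3.2 0 0 0" --pt "20 -7.1 0 -2.9 0 0 0" --pt "20 -7.4 0 -2.5 0 0 0" --pt "20 -7.6 0 -2.0 0 0 0" --pt "20 -7.8 0 -1.6 0 0 0" --pt "20 -7.8 0 -1.2 0 0 0" --pt "20 -7.9 0 -0.7 0 0 0" --pt "20 -8 0 -0.2 0 0 0"

```text
time_s: 4.45
tool_pos: [0.5226, -0.0082, 0.0966]
tool_rot: [-179.9, 0.1, 4.1]
force: [0.8, 3.9, 1.6]
grip_width: 0.0255
```

Emit:
send_rows --pt "20 0 0 0 0 0 0" --pt "20 0 0 0 0 0 0" --pt "20 0 0 0 0 0 0"

```text
time_s: 4.75
tool_pos: [0.5234, -0.0085, 0.0965]
tool_rot: [-180.0, 0.1, 4.1]
force: [-1.0, 5.3, 2.8]
grip_width: 0.0256
```

```bash
python3 - <<'E'
from h import *
im=env.read_camera("side"); cv2.imwrite("pics/side2.png",im[:,:,::-1]); a=im[120:260,240:440,::-1]
b=env.read_camera("scene"); cv2.imwrite("pics/scene2.png",b[:,:,::-1]); b=b[150:290,220:420,::-1]
cv2.imwrite("pics/m2.png",cv2.resize(np.hstack([a,b]),None,fx=2,fy=2,interpolation=cv2.INTER_CUBIC))
E
```

```text
(no output)
```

View pics/m2.png

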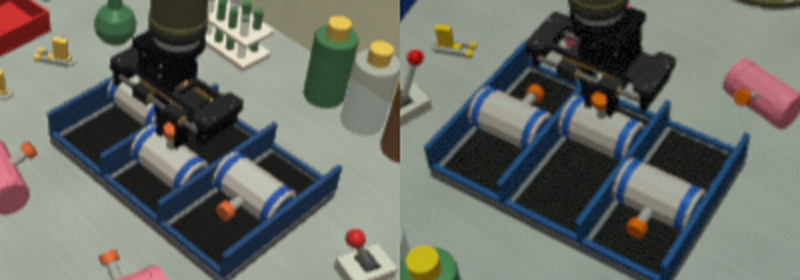

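The stud stands up. I'll release, rise and remeasure the heads.

Emit:
send_rows --pt "50 0 0 0 0 0 0" --pt "50 0 0 0 0 0 0" --pt "50 0 0 0 0 0 0" --pt "50 0 0 -40 0 0 0" --pt "50 0 0 -40 0 0 0" --pt "50 0 0 -40 0 0 0" --pt "50 0 0 -30 0 0 0" --pt "50 0 0 0 0 0 0" --pt "50 0 0 0 0 0 0"

```text
time_s: 5.75
tool_pos: [0.5246, -0.0098, 0.2471]
tool_rot: [180.0, -0.0, 4.0]
force: [-0.1, 0.2, -0.6]
grip_width: 0.0497
```

```bash
cat > heads.py <<'E'
from h import *
import itertools,sys
def look(tag,cams=("wrist","scene","side")):
    ke={};ims={}
    for c in cams:
        ke[c]=cal(c); ims[c]=env.read_camera(c); cv2.imwrite(f"pics/{c}{tag}.png",ims[c][:,:,::-1])
    return ke,ims
def match(ke,ims,col,lo,hi,tol=.006):
    o=env.get_obs(); t=o["tool_pos"]; a=np.radians(o["tool_rot"][2]); 
    B={c:blobs(ims[c],col) for c in ims}
    for c1,c2 in itertools.combinations(ims,2):
        for a1 in B[c1]:
            for b in B[c2]:
                x,e=tri([ray(*ke[c1],a1[0]),ray(*ke[c2],b[0])])
                if e<tol and all(x>lo) and all(x<hi):
                    d=x-t; print(col,c1,c2,a1[0],b[0],int(a1[1]),int(b[1]),x.round(4),"e",round(e,4),"tool dx,dy,dz mm",(1e3*np.array([d[0]*np.cos(a)+d[1]*np.sin(a),d[0]*np.sin(a)-d[1]*np.cos(a),-d[2]])).round(1))
E
python3 - <<'E'
from heads import *
print(env.get_obs()["tool_pos"],env.get_obs()["tool_rot"])
ke,ims=look(3); match(ke,ims,"orange",[.42,-.2,.03],[.75,.2,.14])
E
```

```text
[ 0.5245617  -0.00978947  0.24708013] [ 1.79954623e+02 -2.65716950e-02  4.00260293e+00]
orange wrist scene [194.8  66.1] [338.4 261.8] 226 41 [0.6366 0.1242 0.0555] e 0.0014 tool dx,dy,dz mm [ 122.1 -125.3  189.7]
orange wrist scene [315.2 187.2] [320.  198.8] 54 49 [ 0.5326 -0.0057  0.1254] e 0.0025 tool dx,dy,dz mm [  9.3  -3.  119.8]
orange wrist scene [421.1 194.4] [287.4 194.4] 166 29 [ 0.5224 -0.1267  0.0637] e 0.0016 tool dx,dy,dz mm [ -9.4 117.  181.5]
orange wrist side [194.8  66.1] [325.9 161.3] 226 23 [0.6382 0.1217 0.0565] e 0.0014 tool dx,dy,dz mm [ 123.6 -122.6  188.7]
orange wrist side [315.2 187.2] [325.4 184.2] 54 49 [ 0.5293 -0.006   0.1079] e 0.0022 tool dx,dy,dz mm [  6.   -2.9 137.3]
orange wrist side [421.1 194.4] [353.1 223.5] 166 35 [ 0.5216 -0.1313  0.0527] e 0.0032 tool dx,dy,dz mm [-10.4 121.6 192.5]
orange scene side [287.4 194.4] [353.1 223.5] 29 35 [ 0.5197 -0.1342  0.057 ] e 0.0023 tool dx,dy,dz mm [-12.6 124.3 188.1]
orange scene side [320.  198.8] [325.4 184.2] 49 49 [ 0.5228 -0.0097  0.1151] e 0.0001 tool dx,dy,dz mm [ -0.7   0.4 130.1]
orange scene side [338.4 261.8] [325.9 161.3] 41 23 [0.6377 0.1233 0.0558] e 0.0028 tool dx,dy,dz mm [ 123.2 -124.3  189.3]
```

Emit:
send_rows --pt "50 -4 41 0 0 0 0" --pt "50 -4 41 0 0 0 0" --pt "50 -3 40 0 0 0 0" --pt "50 0 0 45 0 0 0" --pt "50 0 0 45 0 0 0" --pt "50 0 0 45 0 0 0" --pt "50 0 0 40 0 0 0" --pt "50 0 0 24 0 0 0" --pt "50 0 0 11 0 0 0" --pt "50 0 0 0 0 0 0" --pt "20 0 0 0 0 0 0" --pt "20 0 0 0 0 0 0"

```text
time_s: 7.1
tool_pos: [0.5236, -0.1317, 0.0387]
tool_rot: [180.0, -0.2, 4.1]
force: [0.8, -0.2, 0.3]
grip_width: 0.0409
```

Emit:
send_rows --pt "20 0 0 0 0 0 0" --pt "20 0 0 0 0 0 0"

```text
time_s: 7.3
tool_pos: [0.523, -0.1317, 0.0381]
tool_rot: [180.0, -0.1, 4.1]
force: [0.4, -1.9, 0.9]
grip_width: 0.026
```

Emit:
send_rows --pt "20 4.5 0 -8 0 0 0" --pt "20 5.6 0 -7.8 0 0 0" --pt "20 6.5 0 -7.5 0 0 0" --pt "20 7.6 0 -7.2 0 0 0" --pt "20 8.4 0 -6.6 0 0 0" --pt "20 9.3 0 -6 0 0 0" --pt "20 10 0 -5.3 0 0 0" --pt "20 10.6 0 -4.4 0 0 0" --pt "20 11.2 0 -3.6 0 0 0" --pt "20 11.5 0 -2.5 0 0 0" --pt "20 11.8 0 -1.6 0 0 0" --pt "20 12 0 -0.5 0 0 0"

```text
time_s: 8.5
tool_pos: [0.6326, -0.1244, 0.0985]
tool_rot: [179.9, -0.1, 4.0]
force: [-1.2, -2.8, -1.4]
grip_width: 0.0255
```

Emit:
send_rows --pt "20 0 0 0 0 0 0" --pt "20 0 0 0 0 0 0" --pt "20 0 0 0 0 0 0" --pt "50 0 0 0 0 0 0" --pt "50 0 0 0 0 0 0" --pt "50 0 0 0 0 0 0" --pt "50 0 0 -40 0 0 0" --pt "50 0 0 -40 0 0 0" --pt "50 0 0 -40 0 0 0" --pt "50 0 0 -30 0 0 0"

```text
time_s: 9.5
tool_pos: [0.6313, -0.123, 0.2509]
tool_rot: [-180.0, -0.1, 4.1]
force: [1.1, 0.4, -0.4]
grip_width: 0.0501
```

```bash
python3 - <<'E'
from heads import *
print(env.get_obs()["tool_pos"],env.get_obs()["tool_rot"])
ke,ims=look(4); match(ke,ims,"orange",[.42,-.2,.03],[.75,.2,.14])
E
```

```text
[ 0.63126137 -0.12300201  0.25091521] [-1.79974231e+02 -1.36274298e-01  4.09592747e+00]
orange wrist scene [ 99.6 160.8] [338.4 261.8] 215 41 [0.6364 0.1235 0.0525] e 0.0024 tool dx,dy,dz mm [  21.9 -245.8  198.3]
orange wrist scene [318.2 186.4] [263.6 204.8] 48 53 [ 0.6377 -0.1209  0.125 ] e 0.0044 tool dx,dy,dz mm [  5.8  -2.  125.8]
orange wrist side [ 99.6 160.8] [325.9 161.3] 215 23 [0.6391 0.1202 0.056 ] e 0.0004 tool dx,dy,dz mm [  24.4 -242.4  194.9]
orange wrist side [318.2 186.4] [380.1 190.6] 48 47 [ 0.6368 -0.1223  0.1062] e 0.0015 tool dx,dy,dz mm [  4.8  -0.6 144.6]
orange scene side [320.  198.8] [325.4 184.4] 49 52 [ 0.5226 -0.01    0.1146] e 0.0001 tool dx,dy,dz mm [-101.1 -120.8  136.2]
orange scene side [263.6 204.8] [380.1 190.6] 53 47 [ 0.6278 -0.1262  0.1152] e 0.0008 tool dx,dy,dz mm [ -4.4   2.6 135.7]
orange scene side [338.4 261.8] [325.9 161.3] 41 23 [0.6377 0.1233 0.0558] e 0.0028 tool dx,dy,dz mm [  23.2 -245.5  195. ]
```

Emit:
send_rows --pt "50 5 -49 0 0 0 0" --pt "50 5 -49 0 0 0 0" --pt "50 5 -49 0 0 0 0" --pt "50 4 -49 0 0 0 0" --pt "50 4 -48 0 0 0 0" --pt "50 0 0 45 0 0 0" --pt "50 0 0 45 0 0 0" --pt "50 0 0 45 0 0 0" --pt "50 0 0 40 0 0 0" --pt "50 0 0 26 0 0 0" --pt "50 0 0 13 0 0 0" --pt "50 0 0 0 0 0 0"

```text
time_s: 10.85
tool_pos: [0.6341, 0.1211, 0.031]
tool_rot: [180.0, 0.3, 4.1]
force: [-0.2, 0.2, -0.7]
grip_width: 0.0502
```

Emit:
send_rows --pt "20 0 0 0 0 0 0" --pt "20 0 0 0 0 0 0" --pt "20 0 0 0 0 0 0" --pt "20 0 0 0 0 0 0" --pt "20 0 0 0 0 0 0"

```text
time_s: 11.35
tool_pos: [0.638, 0.1227, 0.0356]
tool_rot: [-179.9, -0.2, 4.1]
force: [2.2, 3.2, 1.6]
grip_width: 0.0255
```

Emit:
send_rows --pt "20 -4.5 0 -8 0 0 0" --pt "20 -5.6 0 -7.8 0 0 0" --pt "20 -6.5 0 -7.5 0 0 0" --pt "20 -7.6 0 -7.2 0 0 0" --pt "20 -8.4 0 -6.6 0 0 0" --pt "20 -9.3 0 -6 0 0 0" --pt "20 -10 0 -5.3 0 0 0" --pt "20 -10.6 0 -4.4 0 0 0" --pt "20 -11.2 0 -3.6 0 0 0" --pt "20 -11.5 0 -2.5 0 0 0" --pt "20 -11.8 0 -1.6 0 0 0" --pt "20 -12 0 -0.5 0 0 0"

```text
time_s: 12.55
tool_pos: [0.5269, 0.1154, 0.096]
tool_rot: [-179.9, -0.1, 4.1]
force: [0.8, 6.6, 2.7]
grip_width: 0.0253
```

Emit:
send_rows --pt "20 0 0 0 0 0 0" --pt "20 0 0 0 0 0 0" --pt "20 0 0 0 0 0 0" --pt "50 0 0 0 0 0 0" --pt "50 0 0 0 0 0 0" --pt "50 0 0 0 0 0 0" --pt "50 0 0 -40 0 0 0" --pt "50 0 0 -40 0 0 0" --pt "50 0 0 -40 0 0 0" --pt "50 0 0 -40 0 0 0" --pt "50 -15 -40 -10 0 0 0" --pt "50 -15 -40 -10 0 0 0"

```text
time_s: 13.75
tool_pos: [0.4926, 0.1893, 0.2762]
tool_rot: [179.9, -0.1, 3.7]
force: [1.0, 1.1, -0.6]
grip_width: 0.0499
```

```bash
python3 - <<'E'
from heads import *
print(env.get_obs()["tool_pos"],env.get_obs()["tool_rot"])
ke,ims=look(5); match(ke,ims,"orange",[.42,-.2,.03],[.75,.2,.14]); match(ke,ims,"yellow",[.35,.25,.0],[.75,.45,.06])
E
```

```text
[0.49262288 0.18926996 0.27616442] [ 1.79926440e+02 -6.13495034e-02  3.71779427e+00]
orange wrist scene [381.7 158. ] [358.5 218.3] 55 62 [0.5306 0.1239 0.1244] e 0.0046 tool dx,dy,dz mm [ 34.4  72.1 150.9]
orange wrist scene [502.3 170.2] [320.  198.8] 169 48 [ 0.5231 -0.005   0.1122] e 0.0055 tool dx,dy,dz mm [ 17.1 200.  163.1]
orange wrist side [638.4  72.7] [379.9 190.5] 20 45 [ 0.6304 -0.1191  0.1047] e 0.0056 tool dx,dy,dz mm [115.5 322.  170.6]
orange wrist side [381.7 158. ] [299.7 162. ] 55 41 [0.5295 0.1235 0.1072] e 0.0022 tool dx,dy,dz mm [ 33.2  72.4 168.1]
orange wrist side [502.3 170.2] [325.4 184.2] 169 49 [ 0.5255 -0.003   0.1077] e 0.0028 tool dx,dy,dz mm [ 19.7 198.2 167.6]
orange scene side [320.  198.8] [325.4 184.2] 48 49 [ 0.5228 -0.0097  0.1151] e 0.0001 tool dx,dy,dz mm [ 16.5 204.8 160.2]
orange scene side [263.6 205. ] [379.9 190.5] 54 45 [ 0.6281 -0.1256  0.115 ] e 0.0005 tool dx,dy,dz mm [112.7 328.3 160.3]
orange scene side [358.5 218.3] [299.7 162. ] 62 41 [0.525  0.1152 0.1153] e 0.0007 tool dx,dy,dz mm [ 28.2  80.4 160. ]
yellow wrist scene [193.  10
[... 1021 characters left out ...]
537 62 [0.5659 0.3461 0.025 ] e 0.0008 tool dx,dy,dz mm [  86.4 -146.8  250.3]
yellow wrist side [199.3 209.9] [238.8 159.5] 494 58 [0.4357 0.3422 0.0237] e 0.0012 tool dx,dy,dz mm [ -43.7 -152.7  251.6]
yellow scene side [446.5 250.2] [238.8 159.5] 41 58 [0.43   0.3365 0.0318] e 0.0043 tool dx,dy,dz mm [ -49.9 -147.5  243.5]
yellow scene side [441.3 256.6] [238.8 159.5] 11 58 [0.44   0.338  0.0208] e 0.0054 tool dx,dy,dz mm [ -39.8 -148.2  254.5]
yellow scene side [449.3 260.6] [238.8 159.5] 23 58 [0.4412 0.3554 0.0128] e 0.0023 tool dx,dy,dz mm [ -37.2 -165.5  262.5]
yellow scene side [427.2 289.7] [269.4 144.3] 104 62 [0.5651 0.3464 0.0258] e 0.0018 tool dx,dy,dz mm [  85.6 -147.1  249.5]
```

View pics/wrist5.png

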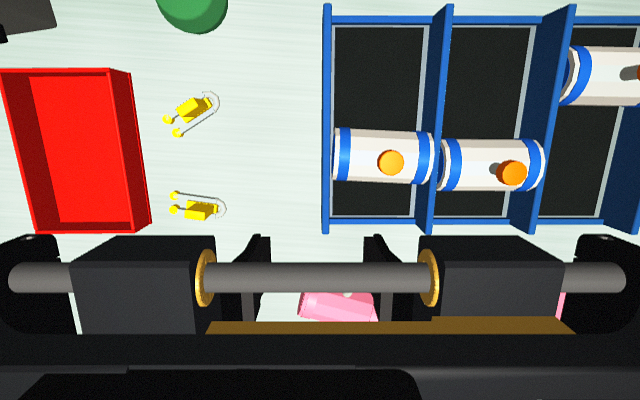

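All three studs are up: the left and middle heads are at (390,162) and (512,172), and the right one is at the image edge. The clips lie at (193,108) and (199,210), with their jaws towards the tray. Next I'll compute the clip yaws.

```bash
python3 - <<'E'
from h import *
ke=cal("wrist")
print(env.get_obs()["tool_pos"])
for n,tab,j in [("c2",(.435,.342),[(173.5,194.8),(173.6,208.6)]),("c3",(.5655,.3465),[(167.6,119.7),(176.3,132.8)])]:
    J=[onz(ke,p,.007)[:2] for p in j]; m=np.mean(J,0); d=m-tab; print(n,np.round(J,4),np.linalg.norm(d),np.degrees(np.arctan2(d[1],d[0])), np.degrees(np.arctan2(*(J[1]-J[0])[::-1])))
E
```

```text
[0.49087036 0.19318974 0.27529354]
c2 [[0.4451 0.3873]
 [0.4253 0.3879]] 0.045608136650590346 89.76214851323559 178.21160019081188
c3 [[0.5448 0.3911]
 [0.529  0.3805]] 0.048571563996267886 126.05700389094004 -146.0828018924577
```

Emit:
send_rows --pt "45 0 0 0 0 0 -0.149" --pt "45 0 0 0 0 0 -0.149" --pt "45 0 0 0 0 0 -0.149" --pt "45 0 0 0 0 0 -0.149" --pt "45 0 0 0 0 0 -0.149" --pt "45 0 0 0 0 0 -0.149" --pt "45 0 0 0 0 0 -0.149" --pt "45 0 0 0 0 0 -0.149" --pt "45 0 0 0 0 0 -0.149" --pt "45 0 0 0 0 0 -0.149" --pt "45 0 0 0 0 0 0"

```text
time_s: 15.0
tool_pos: [0.4924, 0.1887, 0.274]
tool_rot: [-179.9, 0.1, 89.3]
force: [-1.2, 0.4, 0.1]
grip_width: 0.0449
```

Emit:
send_rows --pt "45 35 -20 20 0 0 0" --pt "45 35 -20 20 0 0 0" --pt "45 35 -19 20 0 0 0" --pt "45 0 0 0 0 0 0" --pt "45 0 0 0 0 0 0"

```text
time_s: 15.5
tool_pos: [0.434, 0.296, 0.214]
tool_rot: [-179.9, 0.1, 89.3]
force: [0.7, -0.7, 0.2]
grip_width: 0.0449
```

```bash
python3 - <<'E'
from heads import *
o=env.get_obs();print(o["tool_pos"],o["tool_rot"])
ke,ims=look(6); match(ke,ims,"yellow",[.38,.3,.0],[.5,.42,.04],.004)
for b in blobs(ims["wrist"],"yellow"): print(b[0],b[1],onz(ke["wrist"],b[0],.007).round(4))
E
```

```text
[0.43404108 0.29596127 0.21401821] [-1.79934694e+02  1.45045805e-01  8.93215449e+01]
yellow wrist scene [330.1 103.2] [457.6 266.4] 79 33 [0.4483 0.3827 0.0179] e 0.0005 tool dx,dy,dz mm [ 87.8  11.1 197.6]
yellow wrist scene [318.6 139.3] [446.3 254.5] 429 93 [0.4357 0.3445 0.027 ] e 0.0007 tool dx,dy,dz mm [ 49.5  -0.9 188.6]
yellow wrist side [318.6 139.3] [238.8 159.5] 429 58 [0.4367 0.3444 0.0208] e 0.0011 tool dx,dy,dz mm [4.930e+01 1.000e-01 1.947e+02]
yellow scene side [446.3 254.5] [238.8 159.5] 93 58 [0.4352 0.3423 0.0241] e 0.0018 tool dx,dy,dz mm [ 47.3  -1.4 191.5]
[421.9  98.4] 90 [0.549  0.3864 0.007 ]
[312.5 101.1] 66 [0.4295 0.3851 0.007 ]
[330.1 103.2] 79 [0.4488 0.3827 0.007 ]
[406.5 109.1] 81 [0.5329 0.3754 0.007 ]
[439.4 135.5] 740 [0.5715 0.3465 0.007 ]
[318.6 139.3] 429 [0.4358 0.344  0.007 ]
[427.2 282.6] 8 [0.5716 0.1637 0.007 ]
[206.7 286.1] 12 [0.2911 0.1621 0.007 ]
```

Emit:
send_rows --pt "45 24 0 30 0 0 0" --pt "45 23 0 30 0 0 0" --pt "45 0 0 40 0 0 0" --pt "45 0 0 40 0 0 0" --pt "45 0 0 30 0 0 0" --pt "45 0 0 15 0 0 0" --pt "45 0 0 10 0 0 0" --pt "45 0 0 4 0 0 0" --pt "45 0 0 0 0 0 0" --grip_force 45

```text
time_s: 16.55
tool_pos: [0.4357, 0.3441, 0.0169]
tool_rot: [179.9, -0.0, 89.4]
force: [0.5, -0.7, 0.2]
grip_width: 0.0453
```

Emit:
send_rows --pt "0 0 0 0 0 0 0" --pt "0 0 0 0 0 0 0" --pt "0 0 0 0 0 0 0" --pt "0 0 0 0 0 0 0" --pt "0 0 0 0 0 0 0" --pt "0 0 0 0 0 0 0"

```text
time_s: 17.15
tool_pos: [0.435, 0.344, 0.0163]
tool_rot: [180.0, -0.0, 89.4]
force: [-0.2, 0.4, 0.7]
grip_width: 0.0117
```

Emit:
send_rows --pt "0 0 0 -45 0 0 0" --pt "0 0 0 -45 0 0 0" --pt "0 0 0 -45 0 0 0" --pt "0 0 0 -40 0 0 -0.082" --pt "0 -44 10.6 0 0 0 0" --pt "0 -44 10.6 0 0 0 0" --pt "0 -44 10.6 0 0 0 0" --pt "0 -44 10.6 0 0 0 0" --pt "0 -44 10.6 0 0 0 0" --pt "0 -44 10.6 0 0 0 0" --pt "0 -45 10.6 0 0 0 0" --pt "0 0 0 0 0 0 0"

```text
time_s: 18.35
tool_pos: [0.5323, 0.0323, 0.191]
tool_rot: [180.0, 0.2, 93.5]
force: [0.1, -0.1, -1.2]
grip_width: 0.0116
```

Emit:
send_rows --pt "0 0 0 0 0 0 0" --pt "0 0 0 0 0 0 0"

```text
time_s: 18.55
tool_pos: [0.5306, 0.0426, 0.1908]
tool_rot: [-180.0, -0.0, 94.2]
force: [-0.3, 0.2, 0.1]
grip_width: 0.0112
```

```bash
python3 - <<'E'
from heads import *
o=env.get_obs();print(o["tool_pos"],o["tool_rot"],o["grip_width"])
ke,ims=look(7); match(ke,ims,"yellow",[.45,.0,.1],[.6,.15,.25],.004);match(ke,ims,"orange",[.45,.08,.08],[.6,.15,.14],.006)
cv2.imwrite("pics/w7.png",cv2.resize(np.hstack([ims["wrist"][60:330,200:440,::-1],ims["side"][100:370,180:420,::-1]]),None,fx=1.6,fy=1.6))
E
```

```text
[0.53063436 0.04256361 0.19082165] [-1.79969068e+02 -4.55260336e-02  9.42294628e+01] 0.011248575346985265
yellow wrist scene [334.9 178.4] [347.7 196.4] 379 33 [0.5357 0.0851 0.1925] e 0.001 tool dx,dy,dz mm [41.9  8.2 -1.5]
yellow wrist scene [298.2 176.8] [347.7 196.4] 295 33 [0.5172 0.0778 0.1705] e 0.0021 tool dx,dy,dz mm [ 35.9 -10.9  20.4]
yellow wrist scene [297.4 185. ] [347.7 196.4] 8 33 [0.5161 0.0747 0.1686] e 0.0001 tool dx,dy,dz mm [ 32.9 -12.2  22.4]
yellow wrist scene [294.  187.7] [347.7 196.4] 9 33 [0.5139 0.0728 0.1658] e 0.0006 tool dx,dy,dz mm [ 31.2 -14.5  25.2]
yellow wrist scene [316.5 235.2] [339.4 192.4] 1216 21 [0.5286 0.0535 0.1846] e 0.0032 tool dx,dy,dz mm [10.9 -1.3  6.3]
yellow wrist side [316.4 302.8] [320.  151.7] 582 52 [0.5296 0.0245 0.21  ] e 0.0017 tool dx,dy,dz mm [-18.1  -2.4 -19. ]
orange wrist scene [300. 112.] [358.4 218.4] 9 65 [0.5137 0.1138 0.1032] e 0.0037 tool dx,dy,dz mm [ 72.1 -11.6  87.8]
orange wrist scene [330.4 124.5] [358.4 218.4] 8 65 [0.5323 0.1141 0.1225] e 0.0048 tool dx,dy,dz mm [71.   7.  68.5]
orange wrist side [300. 112.] [299.7 162.1] 9 43 [0.5171 0.113  0.1206] e 0.0057 tool dx,dy,dz mm [71.1 -8.3 70.4]
orange wrist side [330.4 124.5] [299.7 162.1] 8 43 [0.5306 0.1128 0.1138] e 0.0052 tool dx,dy,dz mm [69.8  5.1 77.2]
orange scene side [358.4 218.4] [299.7 162.1] 65 43 [0.5251 0.1151 0.1149] e 0.0006 tool dx,dy,dz mm [72.5 -0.2 76.1]
```

View pics/w7.png

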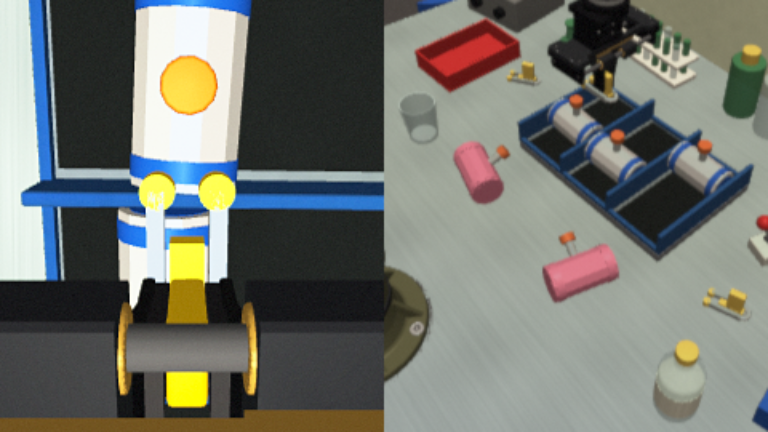

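Emit:
send_rows --pt "0 0 0.8 40 0 0 0" --pt "0 0 0 35 0 0 0" --pt "0 0 0 12 0 0 0" --pt "0 0 0 5 0 0 0" --pt "0 6 0 0 0 0 0" --pt "0 6 0 0 0 0 0" --pt "0 0 0 0 0 0 0" --pt "0 0 0 0 0 0 0" --grip_force 60

```text
time_s: 19.5
tool_pos: [0.5317, 0.0536, 0.1002]
tool_rot: [179.9, -0.0, 94.2]
force: [-0.0, 0.0, -0.5]
grip_width: 0.0117
```

Emit:
send_rows --pt "0 4 0 0 0 0 0" --pt "0 4 0 0 0 0 0" --pt "0 4 0 0 0 0 0" --pt "0 4 0 0 0 0 0" --pt "0 4 0 0 0 0 0"

```text
time_s: 20.0
tool_pos: [0.5293, 0.0724, 0.0989]
tool_rot: [-180.0, 0.1, 94.1]
force: [0.0, -4.0, -0.7]
grip_width: 0.0117
```

Emit:
send_rows --pt "0 3 0 0 0 0 0" --pt "0 3 0 0 0 0 0" --pt "0 2 0 0 0 0 0" --pt "0 2 0 0 0 0 0"

```text
time_s: 20.4
tool_pos: [0.5287, 0.084, 0.0991]
tool_rot: [-180.0, -0.1, 94.1]
force: [0.5, 0.2, -0.9]
grip_width: 0.012
```

Emit:
send_rows --pt "0 2 0 0 0 0 0" --pt "0 2 0 0 0 0 0" --pt "0 0 0 0 0 0 0"

```text
time_s: 20.7
tool_pos: [0.5287, 0.0878, 0.0992]
tool_rot: [180.0, -0.0, 94.2]
force: [0.1, 0.0, -0.7]
grip_width: 0.0115
```

```bash
python3 - <<'E'
from heads import *
o=env.get_obs();print(o["tool_pos"],o["tool_rot"],o["grip_width"])
ke,ims=look(8); match(ke,ims,"orange",[.45,.08,.08],[.6,.15,.14],.006);match(ke,ims,"yellow",[.45,.0,.05],[.6,.2,.25],.004)
cv2.imwrite("pics/w8.png",cv2.resize(np.hstack([ims["wrist"][60:310,220:420,::-1],cv2.resize(ims["side"][125:225,260:340,::-1],None,fx=2.5,fy=2.5)]),None,fx=1.9,fy=1.9))
E
```

```text
[0.52870749 0.08779032 0.09921048] [ 1.79962520e+02 -3.24577550e-02  9.41703692e+01] 0.011520836976468551
orange wrist scene [314.7 186.7] [358.6 218.3] 227 62 [0.5255 0.1224 0.1175] e 0.0055 tool dx,dy,dz mm [ 35.5  -0.7 -18.4]
yellow wrist scene [297.8 175. ] [361.1 226.4] 250 36 [0.5148 0.1231 0.0755] e 0.0025 tool dx,dy,dz mm [ 37.  -11.2  23.6]
yellow wrist scene [334.8 175.3] [361.1 226.4] 251 36 [0.5341 0.1307 0.1013] e 0.0004 tool dx,dy,dz mm [43.2  8.5 -2.1]
yellow wrist side [316.5 302.3] [309.3 169.1] 559 47 [0.528  0.0689 0.117 ] e 0.0014 tool dx,dy,dz mm [-18.   -1.9 -17.8]
```

View pics/w8.png

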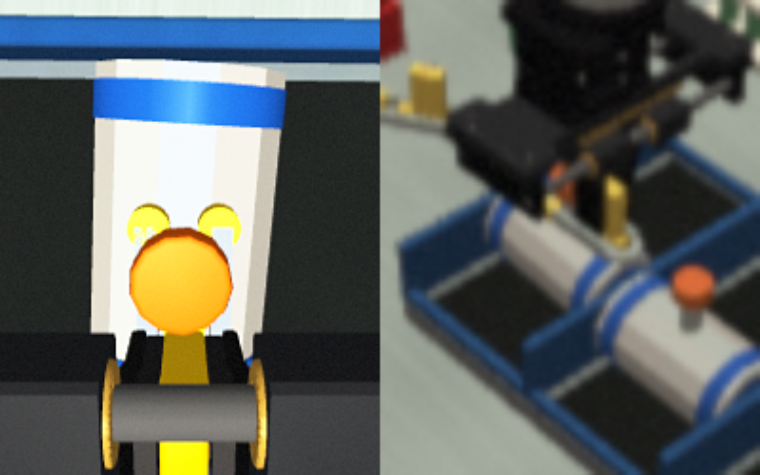

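The jaws show beyond both sides of the stud, so the clip has snapped on. I'll release, lift and check.

Emit:
send_rows --pt "30 0 0 0 0 0 0" --pt "30 0 0 0 0 0 0" --pt "30 0 0 0 0 0 0" --pt "30 0 0 -30 0 0 0" --pt "30 0 0 -40 0 0 0" --pt "30 -30 0 -40 0 0 0" --pt "30 -30 0 -40 0 0 0" --pt "30 0 0 0 0 0 0" --pt "30 0 0 0 0 0 0"

```text
time_s: 21.75
tool_pos: [0.5335, 0.0265, 0.2502]
tool_rot: [179.8, -0.0, 94.0]
force: [0.5, 0.7, 0.8]
grip_width: 0.03
```

```bash
python3 - <<'E'
from heads import *
o=env.get_obs();print(o["tool_pos"],o["tool_rot"],o["grip_width"])
ke,ims=look(9); match(ke,ims,"orange",[.45,.08,.08],[.6,.15,.14],.006);match(ke,ims,"yellow",[.45,.0,.07],[.6,.2,.15],.005)
for col,z in(("yellow",.087),("orange",.115)):
  for b in blobs(ims["wrist"],col): print(col,b[0],b[1],onz(ke["wrist"],b[0],z).round(4))
match(ke,ims,"yellow",[.45,.3,.01],[.6,.4,.04],.005)
cv2.imwrite("pics/w9.png",cv2.resize(np.hstack([ims["wrist"][60:260,200:440,::-1],cv2.resize(ims["side"][125:225,240:340,::-1],(200,200))]),None,fx=1.8,fy=1.8))
E
```

```text
[0.53347734 0.02651011 0.25016878] [ 1.79849250e+02 -3.08308946e-02  9.40145148e+01] 0.03004181799054916
orange scene side [358.6 218.4] [299.7 162.1] 63 43 [0.525  0.1153 0.1149] e 0.0008 tool dx,dy,dz mm [ 87.3  -0.5 132.5]
yellow wrist scene [314.7  93.6] [361.2 226.5] 672 35 [0.5235 0.1226 0.0847] e 0.0023 tool dx,dy,dz mm [ 94.6  -1.4 162.7]
yellow wrist scene [315.4 130.4] [347.9 216. ] 523 111 [0.5281 0.086  0.1089] e 0.0009 tool dx,dy,dz mm [ 57.8   0.5 138.5]
yellow wrist side [315.4 130.4] [307.1 169.1] 523 92 [0.5291 0.0856 0.1044] e 0.0018 tool dx,dy,dz mm [ 57.3   1.5 143. ]
yellow scene side [347.9 216. ] [307.1 169.1] 111 92 [0.528  0.0835 0.1068] e 0.0013 tool dx,dy,dz mm [ 55.3   0.2 140.5]
yellow [314.7  93.6] 672 [0.5247 0.1204 0.087 ]
yellow [315.4 130.4] 523 [0.5277 0.0861 0.087 ]
yellow [302.6 228.9] 354 [ 0.5211 -0.0172  0.087 ]
yellow [395.3 274.2] 37 [ 0.6269 -0.0631  0.087 ]
yellow [237.5 275.7] 29 [ 0.4521 -0.0769  0.087 ]
yellow [238.3 295.3] 58 [ 0.4532 -0.1012  0.087 ]
yellow [394.4 297.8] 52 [ 0.6297 -0.0924  0.087 ]
orange [158.7  70.8] 581 [0.3895 0.1276 0.115 ]
orange [305.2 219.5] 92 [0.5236 0.0023 0.115 ]
yellow scene side [426.9 289.9] [269.4 144.3] 125 63 [0.5655 0.3462 0.0255] e 0.0013 tool dx,dy,dz mm [314.6  57.  221.9]
```

View pics/w9.png

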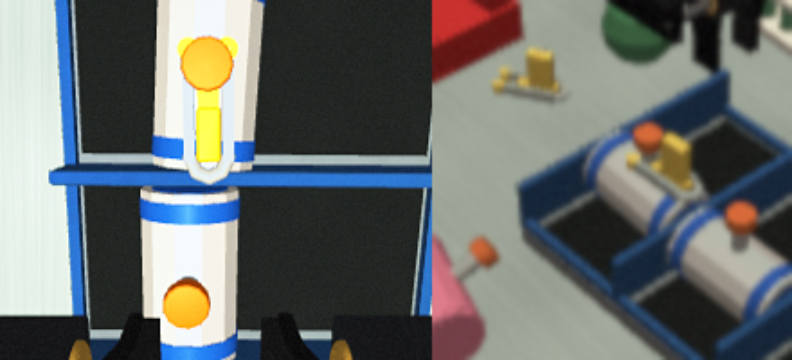

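Emit:
send_rows --pt "45 45.3 7.7 0 0 0 0" --pt "45 45.3 7.7 0 0 0 0" --pt "45 45.3 7.7 0 0 0 0" --pt "45 45.3 7.7 0 0 0 0" --pt "45 45.3 7.7 0 0 0 0" --pt "45 45.3 7.7 0 0 0 0" --pt "45 45.3 7.7 0 0 0 0" --pt "45 0 0 20 0 0 -0.135" --pt "45 0 0 20 0 0 -0.135" --pt "45 0 0 20 0 0 -0.135" --pt "45 0 0 20 0 0 -0.135" --pt "45 0 0 0 0 0 0"

```text
time_s: 23.1
tool_pos: [0.5605, 0.3468, 0.1637]
tool_rot: [-179.5, -0.1, 125.2]
force: [-0.5, -0.3, -0.8]
grip_width: 0.045
```

Emit:
send_rows --pt "45 0 0 0 0 0 0" --pt "45 0 0 0 0 0 0"

```text
time_s: 23.3
tool_pos: [0.564, 0.348, 0.17]
tool_rot: [179.9, -0.0, 125.0]
force: [-0.1, 1.0, 0.3]
grip_width: 0.0448
```

```bash
python3 - <<'E'
from heads import *
o=env.get_obs();print(o["tool_pos"],o["tool_rot"],o["grip_width"])
ke,ims=look(10); match(ke,ims,"yellow",[.45,.25,.01],[.65,.45,.04],.004)
for b in blobs(ims["wrist"],"yellow"): print(b[0],b[1],onz(ke["wrist"],b[0],.007).round(4))
E
```

```text
[0.5639731  0.34798628 0.16995883] [ 1.79927642e+02 -6.68109623e-03  1.24972202e+02] 0.04476945893037531
yellow wrist scene [317.  193.5] [426.6 290. ] 577 141 [0.5639 0.3472 0.0235] e 0.0009 tool dx,dy,dz mm [ -0.3  -0.6 146.8]
yellow wrist side [317.  193.5] [269.4 144.4] 577 64 [0.5656 0.3473 0.0231] e 0.0017 tool dx,dy,dz mm [ -1.2   0.9 147.3]
yellow scene side [426.6 290. ] [269.4 144.4] 141 64 [0.5656 0.3459 0.025 ] e 0.001 tool dx,dy,dz mm [ -2.3   0.  145.3]
[307.3 151.6] 110 [0.5335 0.3748 0.007 ]
[326.9 150.4] 77 [0.549 0.387 0.007]
[317.  193.5] 577 [0.5662 0.3451 0.007 ]
[426.4 284.7] 24 [0.7267 0.3294 0.007 ]
[206.5 286.4] 14 [0.5257 0.1867 0.007 ]
```

Emit:
send_rows --pt "45 -1.3 0 40 0 0 0" --pt "45 0 0 40 0 0 0" --pt "45 0 0 35 0 0 0" --pt "45 0 0 20 0 0 0" --pt "45 0 0 13 0 0 0" --pt "45 0 0 6 0 0 0" --pt "45 0 0 0 0 0 0" --pt "0 0 0 0 0 0 0" --pt "0 0 0 0 0 0 0" --pt "0 0 0 0 0 0 0" --pt "0 0 0 0 0 0 0" --pt "0 0 0 0 0 0 0"

```text
time_s: 24.65
tool_pos: [0.5648, 0.3463, 0.0154]
tool_rot: [180.0, 0.0, 125.1]
force: [-0.2, -0.5, 0.3]
grip_width: 0.0128
```

Emit:
send_rows --pt "0 0 0 0 0 0 0" --pt "0 0 0 -45 0 0 0" --pt "0 0 0 -45 0 0 0" --pt "0 0 0 -45 0 0 0" --pt "0 0 0 -45 0 0 0" --pt "0 0 0 0 0 0 0.135" --pt "0 0 0 0 0 0 0.135" --pt "0 0 0 0 0 0 0.135" --pt "0 0 0 0 0 0 0.135" --pt "0 0 0 0 0 0 0"

```text
time_s: 25.65
tool_pos: [0.5643, 0.3461, 0.1948]
tool_rot: [-180.0, 0.0, 94.1]
force: [-1.1, -0.3, -1.3]
grip_width: 0.0118
```

Emit:
send_rows --pt "0 -47.4 -7.4 0 0 0 0" --pt "0 -47.4 -7.4 0 0 0 0" --pt "0 -47.4 -7.4 0 0 0 0" --pt "0 -47.4 -7.4 0 0 0 0" --pt "0 -47.4 -7.4 0 0 0 0" --pt "0 -47.4 -7.4 0 0 0 0" --pt "0 -47.4 -7.4 0 0 0 0" --pt "0 -47.4 -7.4 0 0 0 0" --pt "0 -47.4 -7.4 0 0 0 0" --pt "0 0 0 0 0 0 0" --pt "0 0 0 0 0 0 0" --pt "0 0 0 0 0 0 0"

```text
time_s: 26.85
tool_pos: [0.5289, -0.0827, 0.195]
tool_rot: [-180.0, -0.0, 94.3]
force: [0.9, 0.2, -1.9]
grip_width: 0.0113
```

```bash
python3 - <<'E'
from heads import *
o=env.get_obs();print(o["tool_pos"],o["tool_rot"],o["grip_width"])
ke,ims=look(11); match(ke,ims,"orange",[.45,-.2,.08],[.7,.15,.14],.003)
for b in blobs(ims["wrist"],"yellow")+blobs(ims["wrist"],"orange"): print(b[0],b[1])
cv2.imwrite("pics/w11.png",cv2.resize(ims["wrist"][60:330,180:460,::-1],None,fx=1.6,fy=1.6))
E
```

```text
[ 0.52890474 -0.08265233  0.19497638] [-1.79997885e+02 -4.26063136e-02  9.43145665e+01] 0.011299303744277353
orange scene side [320.  198.8] [325.4 184.2] 48 49 [ 0.5228 -0.0097  0.1151] e 0.0001 tool dx,dy,dz mm [72.9 -0.6 79.9]
orange scene side [263.5 205. ] [379.9 190.5] 55 46 [ 0.6282 -0.1257  0.115 ] e 0.0003 tool dx,dy,dz mm [-50.7  95.6  80. ]
orange scene side [358.5 218.3] [299.7 162.1] 62 43 [0.5249 0.1151 0.1151] e 0.0007 tool dx,dy,dz mm [197.2  10.8  79.9]
[333.5   5. ] 176
[316.1 112.3] 846
[298.7 173.4] 275
[334.9 174.4] 315
[316.5 234.2] 1334
[357.8 275.7] 41
[275.3 288.4] 83
[357.3 296.6] 50
[316.5 301.3] 508
[113.  200.7] 645
```

View pics/w11.png

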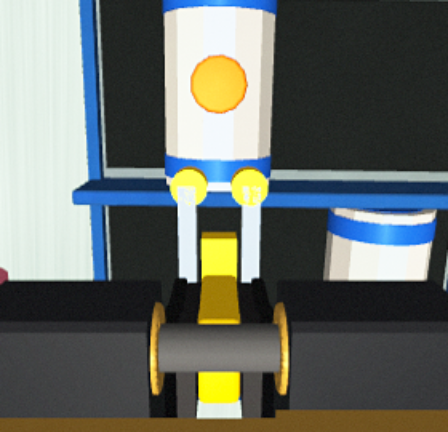

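Emit:
send_rows --pt "0 0 -0.5 40 0 0 0" --pt "0 0 0 35 0 0 0" --pt "0 0 0 15 0 0 0" --pt "0 0 0 6.5 0 0 0" --pt "0 6 0 0 0 0 0" --pt "0 6 0 0 0 0 0" --pt "0 4 0 0 0 0 0" --pt "0 4 0 0 0 0 0" --pt "0 4 0 0 0 0 0" --pt "0 4 0 0 0 0 0" --pt "0 4 0 0 0 0 0" --pt "0 0 0 0 0 0 0"

```text
time_s: 28.2
tool_pos: [0.5262, -0.0526, 0.0987]
tool_rot: [180.0, 0.1, 94.1]
force: [-0.4, -1.6, 0.2]
grip_width: 0.0113
```

Emit:
send_rows --pt "0 3 0 0 0 0 0" --pt "0 3 0 0 0 0 0" --pt "0 3 0 0 0 0 0" --pt "0 3 0 0 0 0 0" --pt "0 2 0 0 0 0 0" --pt "0 0 0 0 0 0 0" --pt "0 0 0 0 0 0 0"

```text
time_s: 28.9
tool_pos: [0.5249, -0.0378, 0.0985]
tool_rot: [-180.0, -0.0, 94.1]
force: [0.2, 1.4, -0.5]
grip_width: 0.0112
```

Emit:
send_rows --pt "30 0 0 0 0 0 0" --pt "30 0 0 0 0 0 0" --pt "30 0 0 0 0 0 0" --pt "30 0 0 -30 0 0 0" --pt "30 0 0 -40 0 0 0" --pt "30 0 0 -40 0 0 0" --pt "30 -30 0 -40 0 0 0" --pt "30 -30 0 0 0 0 0" --pt "30 0 0 0 0 0 0"

```text
time_s: 29.8
tool_pos: [0.5297, -0.1036, 0.2505]
tool_rot: [179.8, 0.2, 93.7]
force: [-0.5, -0.9, -0.4]
grip_width: 0.0302
```

```bash
python3 - <<'E'
from heads import *
o=env.get_obs();print(o["tool_pos"],o["tool_rot"],o["grip_width"])
ke,ims=look(12); match(ke,ims,"orange",[.45,-.2,.08],[.7,.15,.14],.003)
match(ke,ims,"yellow",[.45,-.2,.07],[.6,.2,.15],.003)
match(ke,ims,"yellow",[.4,-.42,.015],[.6,-.25,.04],.005)
E
```

```text
[ 0.5297312  -0.10357355  0.25049235] [1.79809928e+02 1.77451986e-01 9.37173126e+01] 0.030219337816633364
orange scene side [320.  198.9] [325.4 184.2] 50 50 [ 0.523  -0.0096  0.1149] e 0.0001 tool dx,dy,dz mm [ 87.9   0.4 133.1]
orange scene side [263.6 205.1] [379.9 190.6] 53 47 [ 0.6281 -0.1257  0.1146] e 0.0005 tool dx,dy,dz mm [-35.4  96.8 133.4]
orange scene side [358.5 218.3] [299.7 162.1] 64 43 [0.5249 0.1151 0.1151] e 0.0007 tool dx,dy,dz mm [212.1  11.2 132.9]
yellow wrist scene [315.4  86.3] [322.2 210. ] 686 8 [ 0.5222 -0.0026  0.0722] e 0.0006 tool dx,dy,dz mm [ 94.9   0.  175.8]
yellow wrist scene [315.6 122.6] [310.5 192.8] 507 46 [ 0.5251 -0.0379  0.1249] e 0.0017 tool dx,dy,dz mm [ 59.5   0.4 123.1]
yellow wrist scene [315.6 122.6] [312.2 201.7] 507 29 [ 0.524  -0.0368  0.0879] e 0.0003 tool dx,dy,dz mm [ 60.8  -0.6 160.1]
yellow wrist side [315.6 122.6] [333.1 191.7] 507 115 [ 0.5256 -0.0382  0.1051] e 0.002 tool dx,dy,dz mm [ 59.2   0.9 142.9]
yellow scene side [310.5 192.8] [333.1 191.7] 46 115 [ 0.5193 -0.046   0.1148] e 0.0012 tool dx,dy,dz mm [ 51.9  -5.9 133.2]
yellow scene side [312.2 201.7] [333.1 191.7] 29 115 [ 0.5318 -0.0324  0.0972] e 0.0016 tool dx,dy,dz mm [ 64.5   7.5 150.8]
yellow scene side [347.5 212. ] [307. 169.] 56 93 [0.5224 0.0779 0.1142] e 0.0019 tool dx,dy,dz mm [175.2   6.1 133.8]
yellow scene side [348.9 220.8] [307. 169.] 42 93 [0.5344 0.0914 0.0984] e 0.001 tool dx,dy,dz mm [187.8  19.  149.6]
yellow scene side [242.3 167.8] [398.8 288. ] 67 131 [ 0.483  -0.3497  0.0264] e 0.0003 tool dx,dy,dz mm [-248.4  -64.1  221.6]
```

```bash
python3 - <<'E'
import cv2,numpy as np
a=cv2.imread("pics/wrist12.png")[40:260,200:440]; b=cv2.imread("pics/side12.png")[130:240,280:400]
cv2.imwrite("pics/w12.png",cv2.resize(np.hstack([a,cv2.resize(b,(240,220))]),None,fx=1.6,fy=1.6))
E
```

```text
(no output)
```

View pics/w12.png

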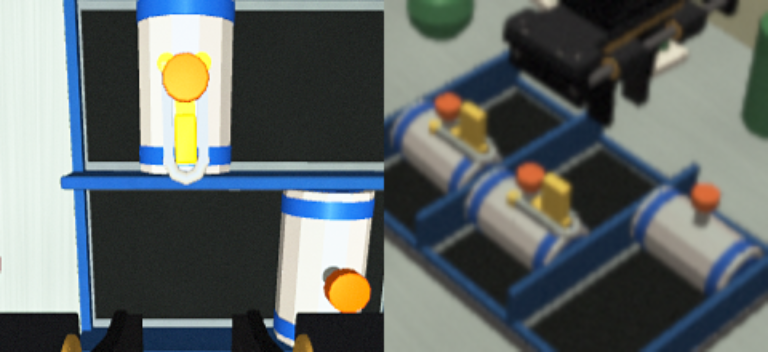

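Emit:
send_rows --pt "45 -42 -10 0 0 0 0" --pt "45 -42 -10 0 0 0 0" --pt "45 -42 -10 0 0 0 0" --pt "45 -42 -10 0 0 0 0" --pt "45 -42 -10 -5 0 0 0" --pt "45 -42 -10 0 0 0 0" --pt "45 0 0 15 0 0 0" --pt "45 0 0 15 0 0 0" --pt "45 0 0 0 0 0 0" --pt "45 0 0 0 0 0 0"

```text
time_s: 30.95
tool_pos: [0.4884, -0.3512, 0.2227]
tool_rot: [-179.9, -0.1, 94.3]
force: [0.2, -0.1, 0.6]
grip_width: 0.045
```

```bash
python3 - <<'E'
from heads import *
o=env.get_obs();print(o["tool_pos"],o["tool_rot"],o["grip_width"])
ke,ims=look(13); match(ke,ims,"yellow",[.4,-.42,.015],[.6,-.25,.04],.005); match(ke,ims,"red",[.5,-.4,.05],[.7,-.2,.14],.01)
for b in blobs(ims["wrist"],"yellow"): print(b[0],b[1],onz(ke["wrist"],b[0],.007).round(4))
cv2.imwrite("pics/w13.png",ims["wrist"][:,:,::-1])
E
```

```text
[ 0.48842344 -0.35117798  0.22266763] [-1.79942515e+02 -1.08065628e-01  9.43318942e+01] 0.04496826890388717
yellow wrist scene [311.3 141.1] [255.2 174.1] 78 19 [ 0.4765 -0.3033  0.0168] e 0.0019 tool dx,dy,dz mm [ 50.2  -8.3 207.4]
yellow wrist side [294.7 146.2] [384.3 282.8] 75 12 [ 0.4623 -0.3138  0.0284] e 0.0036 tool dx,dy,dz mm [ 40.8 -23.2 195.9]
yellow wrist side [313.7 184.9] [398.9 288.1] 281 131 [ 0.4834 -0.3515  0.0276] e 0.0012 tool dx,dy,dz mm [  1.7  -5.  196.7]
yellow scene side [240.7 164.3] [398.9 288.1] 29 131 [ 0.479  -0.3549  0.0361] e 0.0022 tool dx,dy,dz mm [ -1.5  -9.7 188.2]
red wrist scene [437.3 149.4] [227.  178.1] 674 40 [ 0.5919 -0.2991  0.0949] e 0.0005 tool dx,dy,dz mm [ 45.9 107.1 129.4]
red wrist side [437.3 149.4] [419.5 240.6] 674 11 [ 0.5995 -0.3015  0.0804] e 0.003 tool dx,dy,dz mm [ 42.9 114.5 143.9]
red scene side [227.  178.1] [419.5 240.6] 40 11 [ 0.5913 -0.3055  0.0912] e 0.0031 tool dx,dy,dz mm [ 39.6 106.  133.1]
[311.3 141.1] 78 [ 0.4777 -0.3053  0.007 ]
[294.7 146.2] 75 [ 0.459  -0.3125  0.007 ]
[309.3 164.2] 126 [ 0.4773 -0.3321  0.007 ]
[313.7 184.9] 281 [ 0.4842 -0.3564  0.007 ]
[ 78.2 250.2] 647 [ 0.1937 -0.4624  0.007 ]
[426.4 284.5] 24 [ 0.6398 -0.4767  0.007 ]
[206.6 285.8] 10 [ 0.3549 -0.5001  0.007 ]
```

View pics/w13.png

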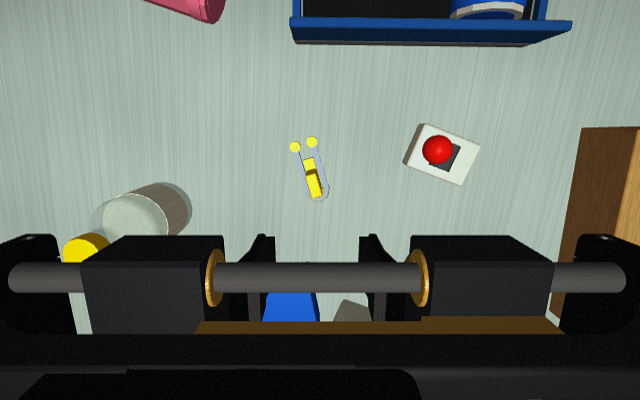

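Emit:
send_rows --pt "45 2 -5.4 0 0 0 0" --pt "45 0 0 0 0 0 -0.14" --pt "45 0 0 0 0 0 -0.14" --pt "45 0 0 45 0 0 0" --pt "45 0 0 45 0 0 0" --pt "45 0 0 45 0 0 0" --pt "45 0 0 35 0 0 0" --pt "45 0 0 20 0 0 0" --pt "45 0 0 11 0 0 0" --pt "45 0 0 6 0 0 0" --pt "45 0 0 0 0 0 0" --pt "45 0 0 0 0 0 0"

```text
time_s: 32.3
tool_pos: [0.483, -0.3528, 0.018]
tool_rot: [179.9, 0.1, 110.2]
force: [0.6, 0.3, 0.8]
grip_width: 0.0452
```

Emit:
send_rows --pt "0 0 0 0 0 0 0" --pt "0 0 0 0 0 0 0" --pt "0 0 0 0 0 0 0" --pt "0 0 0 0 0 0 0" --pt "0 0 0 0 0 0 0" --pt "0 0 0 0 0 0 0"

```text
time_s: 32.9
tool_pos: [0.4823, -0.3521, 0.0167]
tool_rot: [180.0, 0.0, 110.2]
force: [-0.4, 0.5, 0.7]
grip_width: 0.0116
```

Emit:
send_rows --pt "0 0 0 -44 0 0 0" --pt "0 0 0 -44 0 0 0" --pt "0 0 0 -44 0 0 0" --pt "0 0 0 -44 0 0 0" --pt "0 0 0 0 0 0 0.14" --pt "0 0 0 0 0 0 0.14" --pt "0 35 40.7 0 0 0 0" --pt "0 35 40.7 0 0 0 0" --pt "0 35 40.7 0 0 0 0" --pt "0 35 40.7 0 0 0 0" --pt "0 0 0 0 0 0 0" --pt "0 0 0 0 0 0 0"

```text
time_s: 34.1
tool_pos: [0.6245, -0.2093, 0.1916]
tool_rot: [-179.9, -0.0, 94.3]
force: [-0.2, 0.1, -0.8]
grip_width: 0.0118
```

```bash
python3 - <<'E'
from heads import *
o=env.get_obs();print(o["tool_pos"],o["tool_rot"],o["grip_width"])
ke,ims=look(14); match(ke,ims,"orange",[.45,-.2,.08],[.7,.15,.14],.003)
for b in blobs(ims["wrist"],"yellow")+blobs(ims["wrist"],"orange"): print(b[0],b[1])
E
```

```text
[ 0.62445245 -0.20929852  0.19159196] [-1.79905142e+02 -1.08865690e-02  9.43385790e+01] 0.01180108891329349
orange wrist scene [342.8  82.3] [263.6 205. ] 11 55 [ 0.6349 -0.1155  0.128 ] e 0.0016 tool dx,dy,dz mm [96.8 19.  64.6]
orange wrist scene [323.4 111.5] [263.6 205. ] 22 55 [ 0.6221 -0.1326  0.105 ] e 0.001 tool dx,dy,dz mm [80.5  5.  87.6]
orange wrist side [323.4 111.5] [379.9 190.7] 22 48 [ 0.6218 -0.1327  0.1229] e 0.0013 tool dx,dy,dz mm [80.5  4.7 69.7]
orange scene side [320.  198.9] [325.4 184.4] 50 52 [ 0.5227 -0.0099  0.1145] e 0.0001 tool dx,dy,dz mm [209.9 -85.7  78.1]
orange scene side [263.6 205. ] [379.9 190.7] 55 48 [ 0.6278 -0.1259  0.1146] e 0.0005 tool dx,dy,dz mm [86.9 11.2 78. ]
orange scene side [358.5 218.3] [299.6 162.2] 62 44 [0.5246 0.115  0.1148] e 0.0006 tool dx,dy,dz mm [334.4 -75.2  77.7]
[329.1 101.7] 465
[298.  167.9] 419
[334.8 165.7] 275
[316.4 231.5] 1530
[357.8 288.7] 61
[275.1 289.7] 62
[316.4 296.4] 251
[556.5 304.6] 11
[329.5  79.7] 10
[342.8  82.3] 11
[319.5  86.5] 10
[343.9 110.1] 22
[323.4 111.5] 22
[625.6 211.6] 1494
```

Emit:
send_rows --pt "0 10 11.2 0 0 0 0" --pt "0 0 0 40 0 0 0" --pt "0 0 0 35 0 0 0" --pt "0 0 0 13 0 0 0" --pt "0 0 0 5 0 0 0" --pt "0 6 0 0 0 0 0" --pt "0 6 0 0 0 0 0" --pt "0 0 0 0 0 0 0" --pt "0 0 0 0 0 0 0"

```text
time_s: 35.15
tool_pos: [0.6345, -0.1881, 0.1011]
tool_rot: [179.9, 0.0, 94.2]
force: [0.3, 0.8, -0.9]
grip_width: 0.0115
```

```bash
python3 - <<'E'
from heads import *
o=env.get_obs();print(o["tool_pos"],o["tool_rot"],o["force"])
ke,ims=look(15); 
a=ims["wrist"][60:310,200:440,::-1]; b=cv2.resize(ims["side"][140:240,330:430,::-1],(250,250))
cv2.imwrite("pics/w15.png",cv2.resize(np.hstack([a,b]),None,fx=1.6,fy=1.6))
E
```

```text
[ 0.63447011 -0.18805464  0.10109325] [1.79861642e+02 2.97195624e-02 9.41788468e+01] [ 0.33102493  0.82441401 -0.85547162]
```

View pics/w15.png

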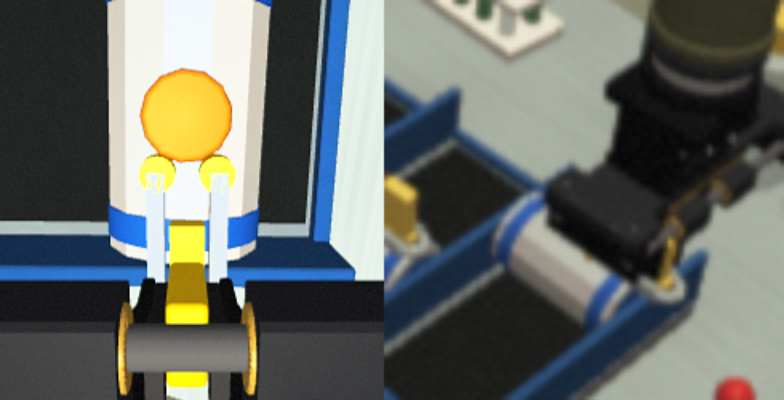

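Emit:
send_rows --pt "0 4 0 0 0 0 0" --pt "0 4 0 0 0 0 0" --pt "0 4 0 0 0 0 0" --pt "0 4 0 0 0 0 0" --pt "0 4 0 0 0 0 0" --pt "0 3 0 0 0 0 0" --pt "0 3 0 0 0 0 0" --pt "0 3 0 0 0 0 0" --pt "0 2 0 0 0 0 0" --pt "0 2 0 0 0 0 0" --pt "0 0 0 0 0 0 0" --pt "0 0 0 0 0 0 0"

```text
time_s: 36.5
tool_pos: [0.6312, -0.1568, 0.0996]
tool_rot: [180.0, 0.1, 94.1]
force: [2.3, -5.0, -2.3]
grip_width: 0.0114
```

```bash
python3 - <<'E'
from heads import *
o=env.get_obs();print(o["tool_pos"],o["tool_rot"],o["force"])
ke,ims=look(16)
for b in blobs(ims["wrist"],"yellow")+blobs(ims["wrist"],"orange"): print(b[0],b[1])
print([ (b[0],b[1]) for b in blobs(cv2.imread("pics/wrist8.png")[:,:,::-1].copy(),"orange")+blobs(cv2.imread("pics/wrist8.png")[:,:,::-1].copy(),"yellow")])
E
```

```text
[ 0.63122879 -0.15680739  0.09964687] [1.79970348e+02 8.57288108e-02 9.40708156e+01] [ 2.34070634 -4.97939695 -2.34625451]
[97.8 15.3] 2143
[297.5 166.8] 340
[335.6 165.6] 277
[317.5 199.1] 1890
[316.3 244.8] 923
[357.7 275.4] 42
[275.3 287.9] 87
[357.3 296.7] 51
[316.3 296.4] 250
[318.9 176.7] 193
[344.  203.5] 8
[(array([ 55.5, 141.3]), np.int32(1853)), (array([314.7, 186.7]), np.int32(227)), (array([297.8, 175. ]), np.int32(250)), (array([334.8, 175.3]), np.int32(251)), (array([313.9, 208.7]), np.int32(1801)), (array([316.5, 248.6]), np.int32(615)), (array([357.8, 275.7]), np.int32(41)), (array([275.3, 287.7]), np.int32(90)), (array([357.3, 296.5]), np.int32(51)), (array([316.5, 302.3]), np.int32(559))]
```

Emit:
send_rows --pt "0 1.5 0 0 0 0 0" --pt "0 1.5 0 0 0 0 0" --pt "0 0 0 0 0 0 0" --pt "0 0 0 0 0 0 0"

```text
time_s: 37.05
tool_pos: [0.6315, -0.1563, 0.0999]
tool_rot: [179.9, 0.3, 94.0]
force: [3.4, -8.0, -2.8]
grip_width: 0.0118
```

Emit:
send_rows --pt "30 0 0 0 0 0 0" --pt "30 0 0 0 0 0 0" --pt "30 0 0 0 0 0 0" --pt "30 0 0 -30 0 0 0" --pt "30 0 0 -40 0 0 0" --pt "30 0 0 -40 0 0 0" --pt "30 -40 -10 -20 0 0 0" --pt "30 -30 -10 -10 0 0 0" --pt "0 -30 -10 0 0 0 0" --pt "0 0 0 0 0 0 0" --pt "0 0 0 0 0 0 0"

```text
time_s: 38.15
tool_pos: [0.608, -0.2542, 0.2395]
tool_rot: [-180.0, -0.1, 94.1]
force: [0.2, 1.0, -0.3]
grip_width: 0.0135
```

```bash
python3 - <<'E'
from heads import *
o=env.get_obs();print(o["tool_pos"],o["tool_rot"],o["force"])
ke,ims=look(17)
match(ke,ims,"orange",[.45,-.2,.08],[.7,.15,.14],.003)
match(ke,ims,"yellow",[.45,-.2,.07],[.7,.2,.15],.003)
match(ke,ims,"red",[.5,-.4,.05],[.7,-.2,.14],.01)
for r in env.regions_of("wrist","switch_base")[:2]: print(r["confidence"],r["rect"])
a=ims["wrist"]; s=cv2.resize(ims["side"][120:260,270:470,::-1],(640,448))
cv2.imwrite("pics/w17.png",cv2.resize(np.vstack([a[:260,:,::-1],s]),None,fx=.82,fy=.82))
E
```

```text
[ 0.60795749 -0.25419168  0.23946765] [-1.79997853e+02 -7.80655589e-02  9.40695512e+01] [ 0.24593668  0.97946606 -0.33938727]
orange wrist scene [355.4  44. ] [263.8 205.4] 189 57 [ 0.6295 -0.1228  0.1165] e 0.0001 tool dx,dy,dz mm [127.3  30.2 122.7]
orange wrist side [355.4  44. ] [380.  190.7] 189 51 [ 0.6306 -0.1229  0.1113] e 0.0015 tool dx,dy,dz mm [127.1  31.3 127.9]
orange scene side [320.  198.9] [325.4 184.4] 49 53 [ 0.5227 -0.0099  0.1145] e 0.0001 tool dx,dy,dz mm [247.9 -67.8 124.8]
orange scene side [263.8 205.4] [380.  190.7] 57 51 [ 0.6284 -0.1253  0.1138] e 0.0009 tool dx,dy,dz mm [124.9  28.9 125.4]
orange scene side [358.5 218.3] [299.6 162.2] 64 44 [0.5246 0.115  0.1148] e 0.0006 tool dx,dy,dz mm [372.3 -56.6 124.4]
yellow wrist scene [338.1  36.7] [269.9 210.9] 86 22 [ 0.6174 -0.113   0.0891] e 0.0015 tool dx,dy,dz mm [138.   18.8 150.1]
yellow wrist scene [351.8  84.3] [253.8 198.9] 797 42 [ 0.6299 -0.1554  0.1238] e 0.0014 tool dx,dy,dz mm [ 94.8  28.2 115.4]
yellow wrist scene [351.8  84.3] [257.6 209.2] 797 17 [ 0.6317 -0.1496  0.0857] e 0.0011 tool dx,dy,dz 
[... 212 characters left out ...]
0.0463  0.1156] e 0.0011 tool dx,dy,dz mm [211.8 -74.2 123.6]
yellow scene side [253.8 198.9] [387.9 198.2] 42 110 [ 0.6246 -0.1622  0.1147] e 0.0009 tool dx,dy,dz mm [ 88.4  22.3 124.6]
yellow scene side [347.4 211.5] [307. 169.] 49 94 [0.5218 0.0771 0.1151] e 0.0019 tool dx,dy,dz mm [334.7 -62.2 124.1]
red wrist scene [299.7 231.9] [227. 178.] 294 37 [ 0.5939 -0.2946  0.0991] e 0.0016 tool dx,dy,dz mm [-41.4 -18.1 140.1]
red wrist side [299.7 231.9] [417.5 238.6] 294 52 [ 0.594  -0.2981  0.0901] e 0.002 tool dx,dy,dz mm [-44.8 -18.3 149.1]
red scene side [227. 178.] [417.5 238.6] 37 52 [ 0.5918 -0.3007  0.0944] e 0.0006 tool dx,dy,dz mm [-47.3 -20.7 144.8]
0.57 [288.2, 195.1, 359.7, 243.0]
```

View pics/w17.png

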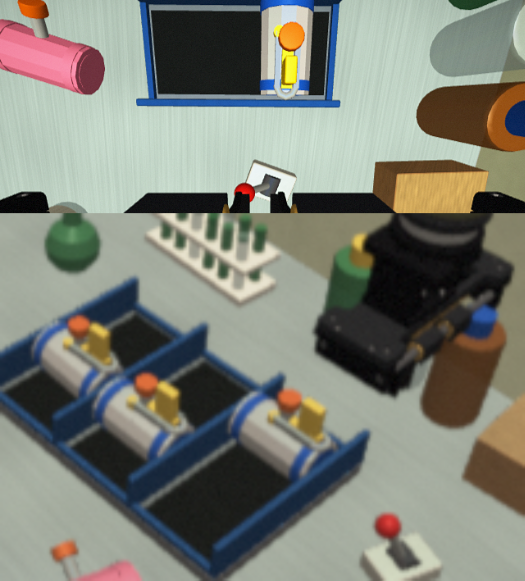

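All three clips are home: each tab sits about 31 mm from its head, and the clips lie on the canisters. The lever comes next, so I need its direction.

```bash
python3 - <<'E'
from h import *
print("scene",onz(cal("scene"),(221,200),.025),"side",onz(cal("side"),(421.5,249),.025))
# wrist13 camera pose from relative transform
from scipy.spatial.transform import Rotation as R
def T(p,rpy):
    M=np.eye(4);M[:3,:3]=R.from_euler("xyz",rpy,degrees=True).as_matrix();M[:3,3]=p;return M
o=env.get_obs(); K,E=cal("wrist"); rel=np.linalg.inv(T(o["tool_pos"],o["tool_rot"]))@E
E13=T([.48842,-.35118,.22267],[-179.94,-.108,94.33])@rel
c=np.array([onz((K,E13),p,.025)[:2] for p in [(425,123),(480,146),(459,186),(405,160)]])
print(c.round(4),c.mean(0)); 
im=cv2.imread("pics/wrist13.png"); g=cv2.cvtColor(im,cv2.COLOR_BGR2HSV)
o2,d=ray(K,E13,(437.3,149.4)); print(o2+d*(.092-o2[2])/d[2])
for c in("scene","side"):
  env.read_camera(c)
  for r in env.regions_of(c,"switch_base")[:2]:
    m=r["region"]; p=np.argwhere(m).mean(0)[::-1]; print(c,r["confidence"],p,onz(cal(c),p,.02))
E
```

```text
scene [ 0.62718153 -0.3081013   0.025     ] side [ 0.62743316 -0.30382853  0.025     ]
[[ 0.5997 -0.2757]
 [ 0.6642 -0.2956]
 [ 0.6494 -0.3418]
 [ 0.5838 -0.3171]] [ 0.62425933 -0.30755647]
[ 0.5926996  -0.29890157  0.092     ]
scene 0.75 [222.59960938 198.37890625] [ 0.61650322 -0.31275043  0.02      ]
side 0.94 [421.6879562  251.10948905] [ 0.62594893 -0.30709214  0.02      ]
side 0.37 [320.77015437 196.78216123] [0.54306612 0.03066191 0.02      ]
```

Emit:
send_rows --pt "0 0 0 0 0 0 0.128" --pt "0 0 0 0 0 0 0.128" --pt "0 0 0 0 0 0 0.128" --pt "0 -25 -23 0 0 0 0" --pt "0 -24 -23 0 0 0 0" --pt "0 0 0 40 0 0 0" --pt "0 0 0 40 0 0 0" --pt "0 0 0 40 0 0 0" --pt "0 0 0 30 0 0 0" --pt "0 0 0 11 0 0 0" --pt "0 0 0 0 0 0 0" --grip_force 20

```text
time_s: 39.65
tool_pos: [0.5485, -0.2863, 0.0772]
tool_rot: [-179.8, -0.0, 72.1]
force: [-0.2, -0.4, -0.1]
grip_width: 0.0005
```

Emit:
send_rows --pt "0 0 0 0 0 0 0" --pt "0 0 10 0 0 0 0" --pt "0 0 10 0 0 0 0" --pt "0 0 10 0 0 0 0" --pt "0 0 10 0 0 0 0" --pt "0 0 10 0 0 0 0" --pt "0 0 10 0 0 0 0" --pt "0 0 10 0 0 0 0" --pt "0 0 10 0 0 0 0" --pt "0 0 5 0 0 0 0" --pt "0 0 0 0 0 0 0"

```text
time_s: 40.75
tool_pos: [0.631, -0.3132, 0.0782]
tool_rot: [180.0, 0.0, 72.1]
force: [-0.6, 0.6, -1.1]
grip_width: 0.0006
```

```bash
python3 - <<'E'
from heads import *
o=env.get_obs();print(o["tool_pos"],o["tool_rot"],o["force"],o["grip_width"])
ke,ims=look(18); match(ke,ims,"red",[.5,-.4,.03],[.75,-.2,.14],.01)
E
```

```text
[ 0.63104114 -0.31320079  0.07820948] [1.79980705e+02 1.69115611e-02 7.21393335e+01] [-0.64846097  0.61483324 -1.11198837] 0.0005927335024489931
red scene side [208.3 187. ] [439.8 233.1] 45 8 [ 0.6512 -0.3235  0.0939] e 0.0032 tool dx,dy,dz mm [ -3.3  23.2 -15.3]
```

Emit:
send_rows --pt "0 0 4 0 0 0 0" --pt "0 0 4 0 0 0 0" --pt "0 0 3 0 0 0 0" --pt "0 0 0 0 0 0 0" --pt "0 0 0 0 0 0 0"

```text
time_s: 41.4
tool_pos: [0.6411, -0.3165, 0.0787]
tool_rot: [180.0, 0.0, 72.1]
force: [0.6, 0.6, 0.6]
grip_width: 0.0007
```

Emit:
send_rows --pt "0 0 3 0 0 0 0" --pt "0 0 0 0 0 0 0" --pt "0 0 0 0 0 0 0"

```text
time_s: 41.7
tool_pos: [0.6417, -0.3168, 0.0785]
tool_rot: [-179.7, -0.0, 72.1]
force: [-6.2, 2.7, 3.3]
grip_width: 0.0003
```

The lever has reached its stop. I'll back off and verify.

Emit:
send_rows --pt "0 0 -20 0 0 0 0" --pt "0 0 -20 0 0 0 0" --pt "0 0 0 -45 0 0 0" --pt "0 0 0 -45 0 0 0" --pt "0 0 0 -45 0 0 0" --pt "0 -30 -50 -20 0 0 0" --pt "0 -30 -50 0 0 0 0" --pt "0 0 0 0 0 0 0" --pt "0 0 0 0 0 0 0"

```text
time_s: 42.6
tool_pos: [0.51, -0.3279, 0.2307]
tool_rot: [179.9, -0.0, 72.0]
force: [0.7, -0.2, -0.1]
grip_width: 0.0004
```

```bash
python3 - <<'E'
from heads import *
o=env.get_obs();print(o["time_s"],o["tool_pos"])
ke,ims=look(19); match(ke,ims,"red",[.5,-.4,.03],[.75,-.2,.14],.01)
match(ke,{c:ims[c] for c in("scene","side")},"orange",[.45,-.2,.08],[.7,.15,.14],.003)
cv2.imwrite("pics/w19.png",cv2.resize(np.hstack([ims["side"][110:290,250:450,::-1],ims["scene"][140:320,190:390,::-1]]),None,fx=2,fy=2,interpolation=cv2.INTER_CUBIC))
E
```

```text
42.6 [ 0.50995619 -0.32793651  0.23072943]
red wrist scene [473.7 135.7] [205.1 190.1] 658 41 [ 0.6634 -0.3197  0.0929] e 0.0003 tool dx,dy,dz mm [ 52.3 142.  136.8]
red wrist side [473.7 135.7] [440.6 230.9] 658 52 [ 0.6649 -0.3203  0.0899] e 0.0004 tool dx,dy,dz mm [ 52.2 143.6 139.8]
red scene side [205.1 190.1] [440.6 230.9] 41 52 [ 0.6631 -0.321   0.0921] e 0.0003 tool dx,dy,dz mm [ 50.9 142.1 137.7]
orange scene side [320.  198.9] [325.3 184.6] 50 56 [ 0.5223 -0.0101  0.114 ] e 0.0 tool dx,dy,dz mm [304.1 -86.8 115.7]
orange scene side [358.5 218.3] [299.7 162.5] 63 49 [0.5243 0.1146 0.1142] e 0.0009 tool dx,dy,dz mm [ 423.4 -123.   115.6]
```

View pics/w19.png

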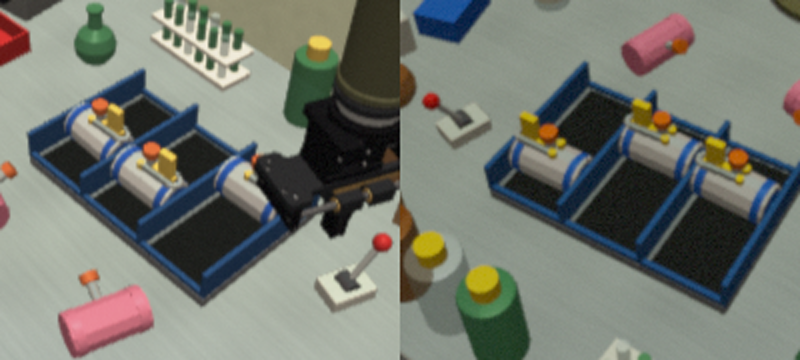

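```bash
python3 -c "
from cell import env
print(env.sign_off())"
```

```text
the job is handed in; nothing more can be done
None
```

I've handed the job in. All three canisters were rolled until their studs pointed up and each has a clip snapped on. After that I threw the red lever to on. The run took about 43 s of the 210 s allowed, and sign-off reports no verdict.

**Final checks**
- **Studs:** the left and middle heads measured about 0.114 m high at the last look, which fits upright. The gripper hid the right head from the side camera then. It measured 0.114 m just before the lever move, and the scene camera showed it unchanged afterwards.
- **Clips:** each clip tab sits about 29–32 mm from its stud, against 33 mm nominal. That is inside the 8 mm allowance, and the clips lie on the canisters.
- **Lever:** the ball moved 74 mm and met its stop, which works out to about 0.96 rad; on needs more than 0.85 rad.
- **Leftovers and bystanders:** three canisters took three clips, so nothing went in the tray. I touched neither the glassware, the tip box nor the pink look-alikes.

**Where readings disagreed:** some head and tab positions differed by 2–5 mm between cameras when the gripper blocked part of the view. For those I relied on the close-up wrist pictures and on force during the pushes. No check failed.

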